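Start the collar nut on the clamp stud of a repair fixture

ROBOT

A 6-joint arm with a two-finger parallel gripper is mounted at the origin on the work surface. World frame = base frame: x ahead of the robot, y to its left, z up, the work surface at z = 0. Lengths are in m, angles in rad, forces in N, time in s.
With the tool pointing down it reaches from about 0.325 to 1 m from the base axis. Payload 5.1 kg.
Tool frame: the origin (TCP) lies midway between the tips of the shut fingers; the grasp point (between the pads) lies env.hold_point_z behind it (env.hold_point_z is the distance from the TCP to the grasp point, in m); z points along the fingers, x is the direction in which the jaws open and shut, and the axes are right-handed (so a half turn about z gives the same grasp; the last joint's range is limited). The gripper opens to 85 mm and grips with 20 to 120 N. Pads are 22 mm wide; open, the fingers measure 114 mm over their backs; the gripper's body (76 mm by 85 mm) begins 54 mm behind the grasp point. The pads swing forward as they close: fully open they stand 13 mm farther back than shut.
Start: joints at [1.06, 0.124, 1.65, -0, 1.367, -0.083], TCP at [0.27, 0.591, 0.231] pointing down, gripper open.
Joint ranges: [-2.61, 2.61], [-1.02, 2.33], [0.03, 2.71], [-1.35, 4.49], [0.32, 2.68], [-2.91, 2.91]. Speed limits (rad/s): [2.57, 2.57, 3.14, 3.14, 3.14, 3.14].

INTERFACE

Orientations are given as [roll, pitch, yaw] about the fixed x, y, z axes, in that order (R = Rz(yaw) Ry(pitch) Rx(roll)).
In Python, from workcell import env, viewer gives the robot as it stands.
- The arm moves only by the tool jog_arm, never from a script. Its arguments are lists of equal length, an entry for each row: "grip": the closure, from 0 (fully open) to 1 (shut); "dp": the shift along the tool's x, y, z in cm, a list of three; "turn": the turn about the tool's z in rad. In form: {"grip": [grip, ...], "dp": [[dx, dy, dz], ...], "turn": [turn, ...]}. A call has 1 to 12 rows; each row shifts and turns the pose as measured when the row begins, along the tool's axes as they then stand; what a row does not reach is not made up. A row lasts 1/8 s, in which the tool goes at most 62.5 mm and 10.7 degrees, less where a joint would pass 70% of its speed; a pose out of reach is approached as far as the arm can. A call is refused whole if a number of a shift passes 6.25 or a number of a turn 0.188, either way. A call with a gripper value outside its range is refused whole. The fingers move at their own pace and stop on an object; "grip_force" is the grip in N (left out, the last holds). Time passes only in rows, so rows that do not move let the fingers close. It gives the time, the measured TCP pose, the force and the opening at its end, in the units of the state.
- env.state(): the state, without advancing time (a new reading comes with each control period).
- viewer.read_camera(name): name is "scene" or "top" or "wrist"; returns a dict with "img" (480x640x3 uint8, blue, green, red), "intrinsics" (3x3 intrinsics, pixels), "world_from_camera" (4x4, takes a point from camera to world coordinates). Camera axes: x right, y down, z forward; pixel columns grow to the right and rows downward; lengths in m; the calibration is good to about 2 mm. A picture is of the moment at which its call begins. There is no depth.
- env.job_done(): hands the job in, once; it reports no verdict.
The state is a dict: "clock": time; "qpos": joint angles; "qd": joint speeds; "joint_torque": joint torques, N m; "tool_pos": TCP position; "orientation": TCP orientation; "force": force on the tool from outside, world axes, zero at the start; "moment": the same for the moment, N m; "finger_gap": finger opening in m.
Only numpy, scipy, OpenCV 4.12 (cv2) and the standard library are available. Lean on these libraries where they do the work, as an engineer would, in place of code of your own. Each camera call takes 0.05 s, during which the arm holds its last target.

TASK

Pick the tall collar nut out of the tray and set it, collar down, over the end of the clamp stud that stands up through the strap. Keeping a light push on it, back it off (turn it anticlockwise seen from above) and stop for a moment as soon as you feel the thread drop in; only then run it on clockwise at least a third of a turn and let go of it, standing square on the stud. Never force it on the thread, and leave the other things lying where they are.

Things in the scene. Friction and masses are not known exactly. Their poses are not given: they have to be found in the camera images.
- nut: the nut to start: tall steel collar nut, about 270 g. Hexagon 36 mm across flats, 41.6 mm across corners; 36 mm high in all, its lowest 5 mm a round collar 50 mm wide. Lies collar down in the tray. Origin: centre of its underside; z up along the bore; x is square to one flat (flats face 0, 60, 120... degrees). Clears a 20 mm rod
- nut_bore (a point): on the nut's axis, 2.5 mm above its underside, where its internal thread begins: right-handed, two-start trapezoidal, lead 10 mm. How the thread begins round the bore cannot be told from the hexagon. Axes as the nut's
- stud_tip (a point): top end of the fixed upright steel clamp stud, on its axis (z up), 119 mm above the bench. From the tip down: 4 mm of cone, 12 mm across at the top, then a plain round pilot 18.8 mm in diameter down to the thread, 24.4 mm across. A nut set over the pilot comes to rest on the thread with its underside 12 to 17 mm below the tip, as it happens to be turned
- stud_thread (a point): on the stud's axis, 11.5 mm below the tip, where the thread begins with two opposite blunt ends (right-handed, two-start, pitch 5, lead 10 mm); how they are turned is not known. Backed off, the nut climbs 1.6 mm per radian until its underside is 12 mm below the tip; there, within half a turn, it drops 5 mm into the thread. Clockwise it then runs down 1.6 mm per radian and stays where left
- strap_top (a point): top of the strap beside the stud, on its axis, 33 mm below the tip: the nut can run down to here. 3 to 6 N of push is right for starting the nut; the thread must not see more than 40 N
- fixture: steel fixture plate, 240 x 180 x 20 mm, fixed on the bench. Origin: centre of its underside, z up. Along its x axis lies the clamp strap, 122 x 45 x 16 mm, top 86 mm above the bench, resting on a packing block on the -x side and on a round aluminium engine cover (102 mm wide, top 73 mm above the bench) centred at x = +57 mm. The stud stands through it at x = -25 mm, y = 0; only the stud rises above the strap
- tray: shallow aluminium tray, 190 x 250 mm (x, y), rim 12 mm high, floor 3 mm thick, fixed on the bench. Origin: centre of its underside
- plain_nut: bystander: a smaller plain hex nut without collar, 24 mm across flats, 13 mm high, lying in the tray. Origin: centre of its underside
- spark_plug: bystander: spark plug, 64 mm long, 19 mm thick, lying along its x axis in the tray. Origin: under its middle
- piston: bystander: aluminium piston, 50 mm in diameter, 43 mm high, standing on the bench. Origin: centre of its underside
- spanner: bystander: open spanner, 220 mm long, lying along its x axis on the bench. Origin: under its middle
Things that resemble listed ones, but are neither listed nor needed, are in the scene too. Leave any purple look-alike of the nut alone.

How it is judged:
On the way, in this order (a step that is already met when the one before it is completed fails the run):
1. the nut is over the stud, bearing on the thread (over 1.5 N, its weight included), and has been backed off up to where the thread begins (underside 11.5 to 13.5 mm below the stud's tip) (horizontal distance between nut and stud_tip below 0.0025 m and z of nut in the frame of fixture between 0.1055 and 0.1075 m and contact force between nut and fixture above 1.5 N), for 0.06 s.
2. the nut has dropped into the thread (underside 15.6 to 18 mm below the tip) and the turning back has stopped there (horizontal distance between nut and stud_tip below 0.0025 m and z of nut in the frame of fixture between 0.101 and 0.1034 m and angular speed of nut below 0.15 rad/s), for 0.3 s.
At the end, for the whole second after the job is handed in: the nut is on the stud's thread, its axis within 2.5 mm of the stud's and within 0.06 rad of upright, run on so that its underside is at least 19 mm below the stud's tip (some 2 mm below where it dropped in), anywhere from there down to the strap; it is at rest and released (horizontal distance between nut and stud_tip below 0.0025 m and z of nut in the frame of fixture between 0.085 and 0.1 m and angle between nut's own z axis and vertical below 0.06 rad and linear speed of nut below 0.01 m/s and contact force between nut and the fingers below 0.05 N); the robot touches nothing.
It fails at once if the nut is pressed or jammed on the stud or the fixture with more than 40 N (contact force between nut and fixture above 40 N).
It fails at once if the plain nut is moved by more than 20 mm (distance of plain_nut from where it was at the start of the episode above 0.02 m).
It fails at once if the spark plug is moved by more than 20 mm (distance of spark_plug from where it was at the start of the episode above 0.02 m).
It fails at once if the piston is moved by more than 20 mm (distance of piston from where it was at the start of the episode above 0.02 m).
It fails at once if the spanner is moved by more than 20 mm (distance of spanner from where it was at the start of the episode above 0.02 m).
It also fails if it takes over 72 s, if anything falls off the work surface, if the arm or the gripper's body presses on something with over 40 N, if the wrist force passes 120 N, or if a joint passes its speed limit or range.

## Working session

There is one attempt and no reset: what is moved stays moved. The work goes in short steps, Python scripts to look and compute and a tool call to move; the robot and the scene stay as the last step left them, time stands still between calls to the robot, and variables do not carry over. Pictures are saved under pics/ and viewed, and the job is handed in when it is done.

Besides the shell and the picture viewer there is one more tool, called after "Call:" by a JSON object that holds its "fn" and its "kwargs". jog_arm: Moves the arm, as the interface text tells. Its arguments: {"type":"object","properties":{"grip":{"type":"array"},"dp":{"type":"array"},"turn":{"type":"array"},"grip_force":{"type":"number"}},"required":["grip","dp","turn"]}

```bash
mkdir -p pics; ls
python3 - <<'E'
from workcell import env, viewer
import cv2,json
s=env.state(); print(s); print(env.hold_point_z)
for n in ("scene","top","wrist"):
    c=viewer.read_camera(n); cv2.imwrite(f"pics/{n}0.png",c["img"]); print(n,c["intrinsics"],c["world_from_camera"])
E
```

```text
pics
{'clock': 0.0, 'qpos': array([ 1.06041827e+00,  1.24520183e-01,  1.65168930e+00, -1.23634108e-05,
        1.36745642e+00, -8.26237861e-02]), 'qd': array([ 4.82068172e-04, -4.97319138e-04, -6.02601602e-05, -3.71414402e-04,
       -2.35912466e-03,  1.11305517e-03]), 'joint_torque': array([-1.19461110e-03, -4.23626125e+01, -3.65440893e+01, -1.66218351e-04,
        7.07281361e-03, -3.80233914e-06]), 'tool_pos': array([0.26938506, 0.59088441, 0.23003419]), 'orientation': array([-3.14143361e+00,  2.06717467e-03,  1.14304473e+00]), 'force': array([ 0.4731874 , -0.44399734, -0.42110101]), 'moment': array([-0.0358621 , -0.00460327,  0.01896277]), 'finger_gap': 0.08532522095305017}
0.0187
scene [[593.17937037   0.         325.21666936]
 [  0.         593.17937037 236.47806941]
 [  0.           0.           1.        ]] [[ 0.79396143  0.50136995 -0.34387995  1.10788287]
 [ 0.60794106 -0.64938533  0.45684392 -0.77994529]
 [ 0.00573722 -0.57177519 -0.82039028  1.40956571]
 [ 0.          0.          0.          1.        ]]
top [[546.01395933   0.         313.93929915]
 [  0.         546.01395933 240.1400335 ]
 [  0.           0.           1.        ]] [[-2.73647149e-02 -9.86254488e-01  1.62951702e-01  3.35787594e-01]
 [-9.99610093e-01  2.79037902e-02  1.01989193e-03 -8.73577739e-03]
 [-5.55284310e-03 -1.62860257e-01 -9.86633520e-01  1.29957678e+00]
 [ 0.00000000e+00  0.00000000e+00  0.00000000e+00  1.00000000e+00]]
wrist [[345.26676048   0.         323.32546984]
 [  0.         345.26676048 236.83502038]
 [  0.           0.           1.        ]] [[ 4.15799595e-01  8.71941006e-01  2.58514176e-01  2.03327899e-01]
 [ 9.09455985e-01 -3.98424730e-01 -1.18943456e-01  6.21499549e-01]
 [-7.13235801e-04  2.84563906e-01 -9.58656808e-01  3.73342220e-01]
 [ 0.00000000e+00  0.00000000e+00  0.00000000e+00  1.00000000e+00]]
```

View pics/top0.png

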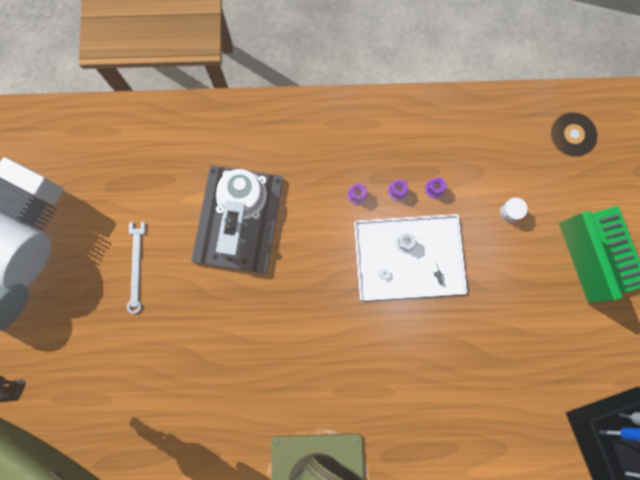

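View pics/scene0.png

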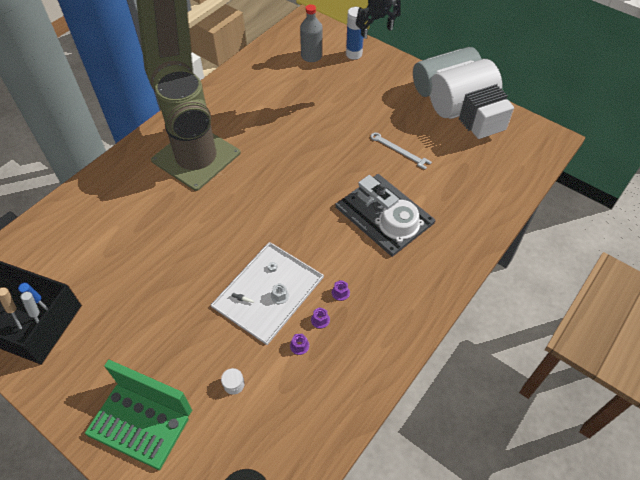

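View pics/wrist0.png

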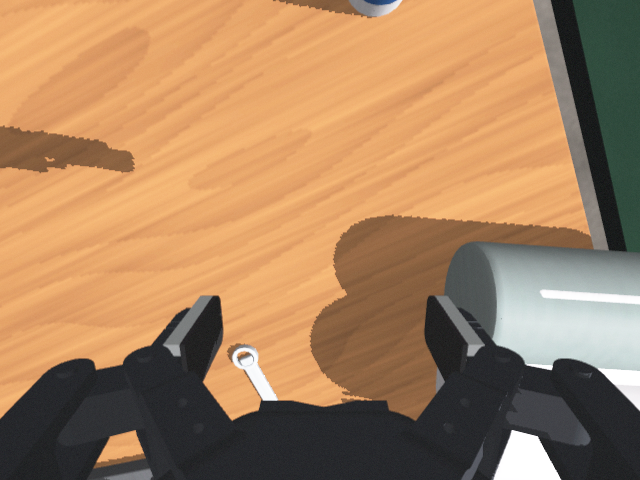

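Top view: the tray is at about (410,258). In it are a collar nut at (406,241), a small nut at (386,275) and the spark plug at (439,273). Three purple look-alikes stand outside the tray at (358,194), (399,189) and (436,187). The fixture is at about (238,220), with the spanner at (136,267). The grey nut with a collar at (406,241) fits the description, so I'll enlarge it to confirm.

```bash
cat > h.py <<'E'
import numpy as np,cv2
from workcell import env,viewer
def ray(c,uv):
    d=np.linalg.inv(c["intrinsics"])@np.array([uv[0],uv[1],1.]); T=c["world_from_camera"]
    return T[:3,3],T[:3,:3]@d
def plane(c,uv,z):
    o,d=ray(c,uv); return o+d*(z-o[2])/d[2]
def proj(c,p):
    T=c["world_from_camera"]; q=T[:3,:3].T@(np.asarray(p)-T[:3,3]); q=c["intrinsics"]@q; return q[:2]/q[2]
def tri(a,b):
    (o1,d1),(o2,d2)=a,b; A=np.stack([d1,-d2],1); t=np.linalg.lstsq(A,o2-o1,rcond=None)[0]
    p,q=o1+t[0]*d1,o2+t[1]*d2; return (p+q)/2,np.linalg.norm(p-q)
E
python3 - <<'E'
from h import *
c=viewer.read_camera("top");s=viewer.read_camera("scene")
np.save("top.npy",c,allow_pickle=True);np.save("scene.npy",s,allow_pickle=True)
a=cv2.resize(c["img"][210:305,350:475],None,fx=6,fy=6,interpolation=cv2.INTER_CUBIC)
cv2.imwrite("pics/ct.png",a)
a=cv2.resize(c["img"][160:280,185:290],None,fx=5,fy=5,interpolation=cv2.INTER_CUBIC);cv2.imwrite("pics/cf.png",a)
a=cv2.resize(s["img"][165:265,325:445],None,fx=6,fy=6,interpolation=cv2.INTER_CUBIC);cv2.imwrite("pics/sf.png",a)
a=cv2.resize(s["img"][240:350,205:330],None,fx=5,fy=5,interpolation=cv2.INTER_CUBIC);cv2.imwrite("pics/st.png",a)
E
```

```text
(no output)
```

View pics/ct.png

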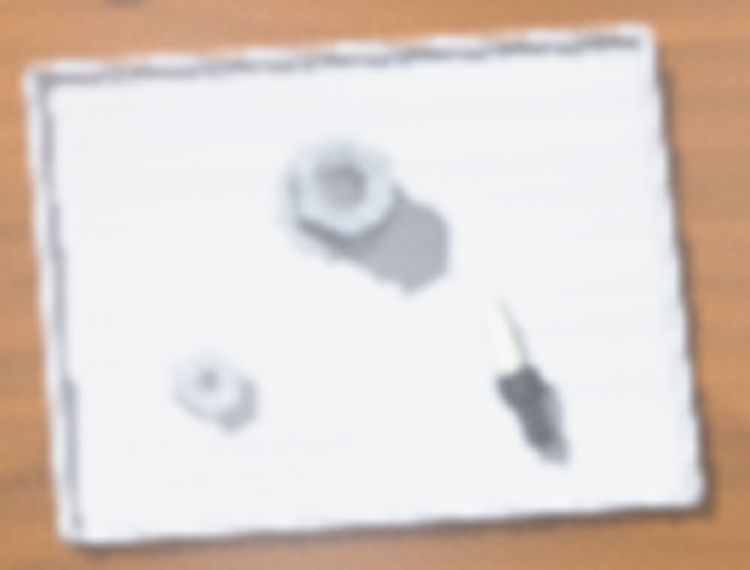

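View pics/cf.png

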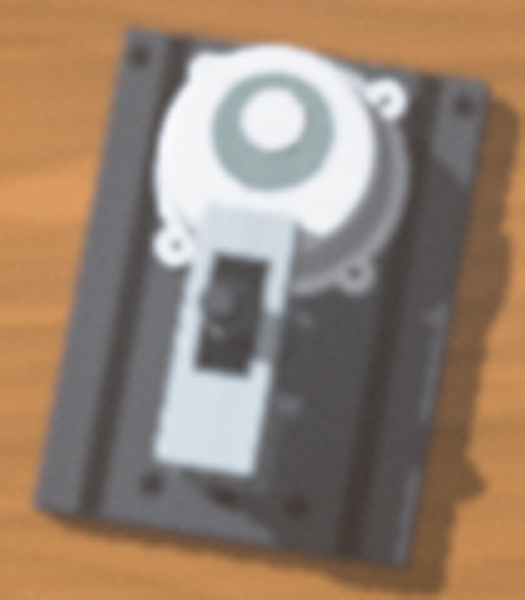

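View pics/sf.png

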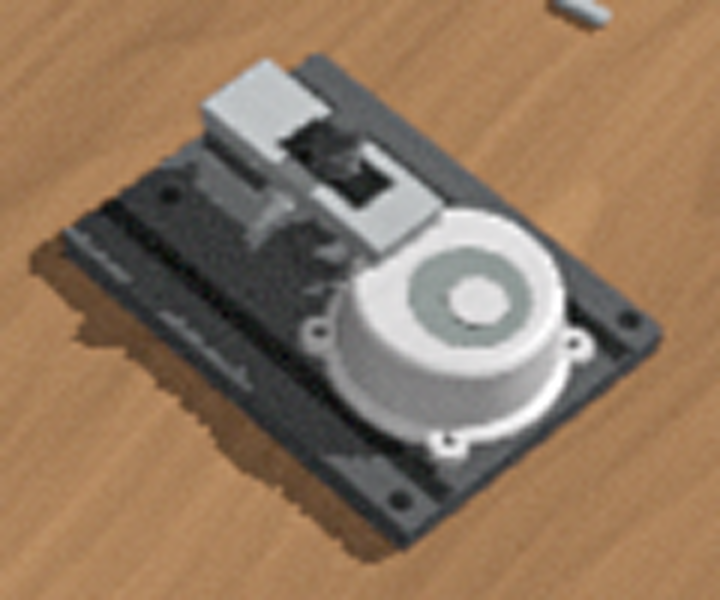

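View pics/st.png

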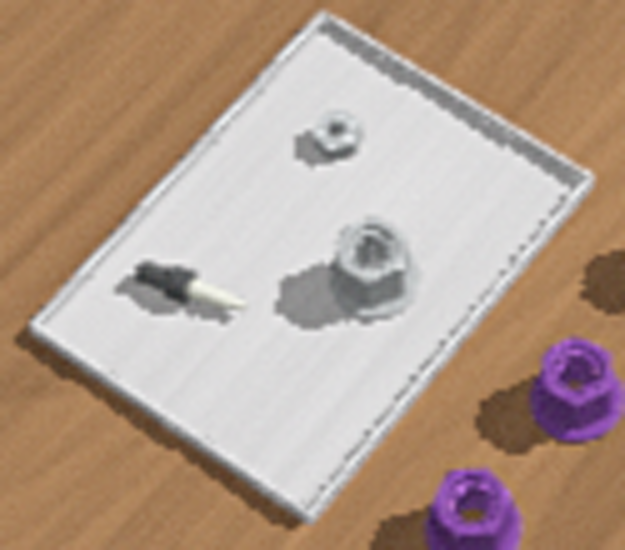

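The crop confirms it: a tall grey hex nut with a collar and a bore, standing collar down, with its bore top at about (406.7,240.5) in top and (279.6,289) in scene. Next I'll compute positions.

Run:
```python
from h import *
c=np.load("top.npy",allow_pickle=True).item();s=np.load("scene.npy",allow_pickle=True).item()
t=lambda x,y:(x/6+350-.4,y/6+210-.4); u=lambda x,y:(x/5+205-.4,y/5+240-.4)
print("nut",plane(c,t(340,183),.039),plane(s,u(373,245),.039),tri(ray(c,t(340,183)),ray(s,u(373,245))))
f=lambda x,y:(x/5+185-.4,y/5+160-.4)
K=[plane(c,f(*p),.02) for p in [(128,30),(490,80),(408,565),(38,505)]]
K=np.array(K);print(K, [np.linalg.norm(K[i]-K[(i+1)%4]) for i in range(4)])
g=lambda x,y:(x/6+325-.4,y/6+165-.4)
L=np.array([plane(s,g(*p),.02) for p in [(658,332),(405,545),(65,235),(318,55)]]);print(L,[np.linalg.norm(L[i]-L[(i+1)%4]) for i in range(4)])
for Q in (K,L):
    ctr=Q.mean(0);ax=(Q[0]+Q[1]-Q[2]-Q[3]) if Q is K else (Q[0]+Q[1]-Q[2]-Q[3]); ax/=np.linalg.norm(ax)
    print(ctr,np.arctan2(ax[1],ax[0]),"stud",ctr-.025*ax)
print("tip",plane(c,f(225,297),.119))
S=[plane(c,f(*p),.086) for p in [(207,205),(298,218),(255,475),(157,462)]];S=np.array(S)
S2=[plane(s,g(*p),.086) for p in [(445,200),(378,255),(203,108),(268,60)]];S2=np.array(S2)
for Q in(S,S2):
  ax=(Q[0]+Q[1]-Q[2]-Q[3]);print(Q.mean(0),np.arctan2(ax[1],ax[0]),[np.linalg.norm(Q[i]-Q[(i+1)%4]) for i in range(4)])
```

```text
nut [ 0.53797404 -0.22319256  0.039     ] [ 0.53922233 -0.22512514  0.039     ] (array([ 0.53824668, -0.22383477,  0.03623407]), np.float64(0.00048456548319281704))
[[0.73797399 0.23982268 0.02      ]
 [0.70772636 0.06416447 0.02      ]
 [0.47290617 0.10700736 0.02      ]
 [0.50626459 0.2815585  0.02      ]] [np.float64(0.17824344443791057), np.float64(0.23869653134392813), np.float64(0.17771010988763736), np.float64(0.23543816125517952)]
[[0.74136986 0.2348649  0.02      ]
 [0.7126824  0.05683112 0.02      ]
 [0.47744925 0.10641549 0.02      ]
 [0.50997838 0.2798092  0.02      ]] [np.float64(0.18033025180237272), np.float64(0.24040225886166955), np.float64(0.17641860693911554), np.float64(0.23571594673840635)]
[0.60621778 0.17313825 0.02      ] -0.17934541915252908 stud [0.58161876 0.17759789 0.02      ]
[0.61036997 0.16948018 0.02      ] -0.1998747958781731 stud [0.58586769 0.17444384 0.02      ]
tip [0.58331653 0.17729711 0.119     ]
[0.57077835 0.18054383 0.086     ] -0.1792916505053493 [np.float64(0.04214025083627562), np.float64(0.11943425838627417), np.float64(0.04460968330982322), np.float64(0.1200205217982885)]
[0.57572785 0.17893549 0.086     ] -0.18159031570441525 [np.float64(0.04737925026278335), np.float64(0.11963065269404302), np.float64(0.04492127176294493), np.float64(0.11853772565468253)]
```

```bash
cat >> h.py <<'E'
from scipy.spatial.transform import Rotation as Ro
def st():
    s=env.state();print("t",round(s["clock"],3),"p",np.round(s["tool_pos"],4),"o",np.round(s["orientation"],3),"q",np.round(s["qpos"],2),"F",np.round(s["force"],1),"gap",round(s["finger_gap"],4));return s
def plan(target,yaw=None,n=8,s=None):
    s=s or env.state();R=Ro.from_euler("xyz",s["orientation"]);p=s["tool_pos"];y0=s["orientation"][2]
    dy=0 if yaw is None else (yaw-y0)
    d=(np.asarray(target)-p)/n*100
    for k in range(n):
        a=y0+dy*k/n; Rk=Ro.from_euler("xyz",[s["orientation"][0],s["orientation"][1],a])
        print(np.round(Rk.inv().apply(d),2).tolist(),"turn",round(-dy/n,3))
E
python3 - <<'E'
from h import *
s=st();plan([.583,.176,.225],0.29,9)
E
```

```text
t 0.25 p [0.2696 0.5912 0.2307] o [-3.142e+00  1.000e-03  1.143e+00] q [ 1.06  0.12  1.65  0.    1.37 -0.08] F [ 0.6 -1.  -0.1] gap 0.0855
[-2.75, 5.08, 0.07] turn 0.095
[-2.26, 5.32, 0.07] turn 0.095
[-1.74, 5.51, 0.06] turn 0.095
[-1.22, 5.65, 0.06] turn 0.095
[-0.68, 5.74, 0.06] turn 0.095
[-0.13, 5.78, 0.06] turn 0.095
[0.42, 5.76, 0.06] turn 0.095
[0.96, 5.7, 0.06] turn 0.095
[1.5, 5.58, 0.06] turn 0.095
```

Call:
{"fn": "jog_arm", "kwargs": {"grip": [0, 0, 0, 0, 0, 0, 0, 0, 0, 0], "dp": [[-2.75, 5.08, 0.07], [-2.26, 5.32, 0.07], [-1.74, 5.51, 0.06], [-1.22, 5.65, 0.06], [-0.68, 5.74, 0.06], [-0.13, 5.78, 0.06], [0.42, 5.76, 0.06], [0.96, 5.7, 0.06], [1.5, 5.58, 0.06], [0, 0, 0]], "turn": [0.095, 0.095, 0.095, 0.095, 0.095, 0.095, 0.095, 0.095, 0.095, 0]}}

```text
clock: 1.5
tool_pos: [0.5866, 0.16, 0.2245]
orientation: [3.141, -0.001, 0.263]
force: [-0.4, -0.5, -0.3]
finger_gap: 0.0855
```

Run:
```python
from h import *
s=st();plan([.583,.176,.225],0.29,3)
```

```text
t 1.5 p [0.5866 0.16   0.2245] o [ 3.141e+00 -1.000e-03  2.630e-01] q [ 0.18  0.04  1.76 -0.    1.35 -0.08] F [-0.4 -0.5 -0.3] gap 0.0855
[0.02, -0.55, -0.02] turn -0.009
[0.03, -0.55, -0.02] turn -0.009
[0.03, -0.55, -0.02] turn -0.009
```

Call:
{"fn": "jog_arm", "kwargs": {"grip": [0, 0], "dp": [[0, -1.6, 0], [0, 0, 0]], "turn": [0, 0]}}

```text
clock: 1.75
tool_pos: [0.5814, 0.1774, 0.2242]
orientation: [-3.141, -0.001, 0.264]
force: [0.6, 0.0, -1.1]
finger_gap: 0.0854
```

Run:
```python
from h import *
s=st();c=viewer.read_camera("wrist");np.save("w1.npy",c,allow_pickle=True);cv2.imwrite("pics/w1.png",c["img"])
for z in(.119,):print(proj(c,[.583,.176,z]))
```

```text
t 1.75 p [0.5814 0.1774 0.2242] o [-3.141e+00 -1.000e-03  2.640e-01] q [ 0.21  0.04  1.76  0.    1.35 -0.06] F [ 0.6  0.  -1.1] gap 0.0854
[325.00523408 238.31222165]
```

View pics/w1.png

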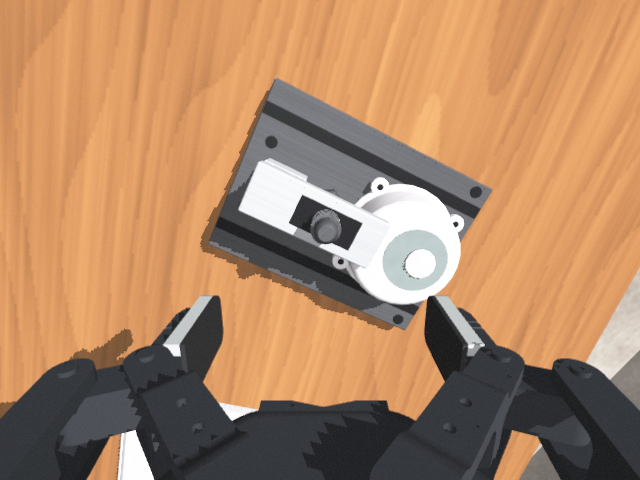

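Run:
```python
from h import *
c=np.load("w1.npy",allow_pickle=True).item()
a=cv2.resize(c["img"][190:270,280:370],None,fx=8,fy=8,interpolation=cv2.INTER_CUBIC);a=cv2.convertScaleAbs(a,alpha=2);cv2.imwrite("pics/w1c.png",a)
```

```text
(no output)
```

View pics/w1c.png

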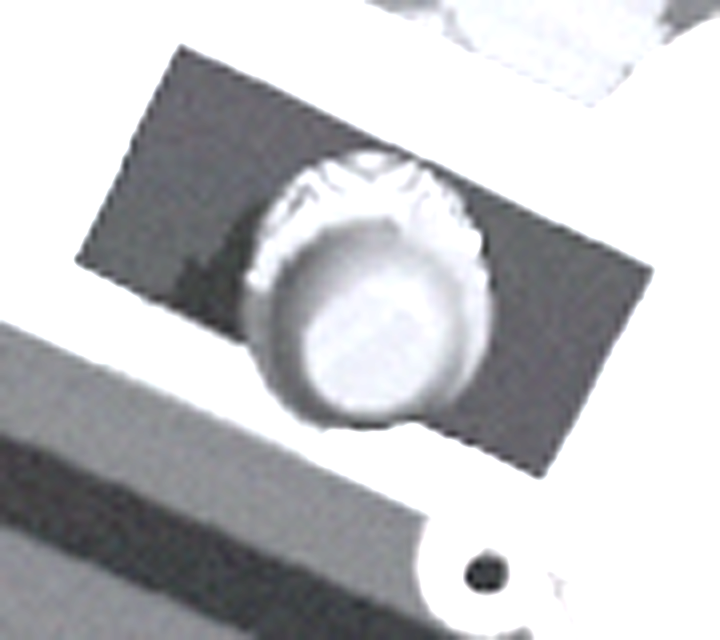

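Run:
```python
from h import *
c=np.load("w1.npy",allow_pickle=True).item();t=np.load("top.npy",allow_pickle=True).item()
uv=(327.1,232.1);print(plane(c,uv,.119),c["world_from_camera"][:3,3])
print(tri(ray(c,uv),ray(t,(229.6,219.0))), proj(t,plane(c,uv,.119)))
# slot/strap + stud base through strap: slot corners z=.086
f=lambda x,y:(x/8+280-.45,y/8+190-.45)
Q=np.array([plane(c,f(*p),.086) for p in[(182,46),(652,268),(542,478),(76,262)]]);print(Q.mean(0),[np.linalg.norm(Q[i]-Q[(i+1)%4]) for i in range(4)])
s=st();plan([.538,-.224,.15],-.395,8)
```

```text
[0.58324673 0.18108553 0.119     ] [0.5623428  0.24773802 0.36741173]
(array([0.58447133, 0.17872236, 0.11086461]), np.float64(0.0011242204689136405)) [227.88483606 219.0789406 ]
[0.5823418  0.17964528 0.086     ] [np.float64(0.054287016084707825), np.float64(0.025755323063983086), np.float64(0.054851049878523586), np.float64(0.025565792926219695)]
t 1.8 p [0.5814 0.1772 0.2242] o [-3.141e+00 -1.000e-03  2.640e-01] q [ 0.21  0.04  1.76  0.    1.35 -0.06] F [0.3 0.7 0.1] gap 0.0854
[-1.83, 4.7, 0.92] turn 0.082
[-1.44, 4.83, 0.93] turn 0.082
[-1.04, 4.94, 0.93] turn 0.082
[-0.63, 5.01, 0.93] turn 0.082
[-0.21, 5.04, 0.93] turn 0.082
[0.2, 5.04, 0.93] turn 0.082
[0.62, 5.01, 0.93] turn 0.082
[1.03, 4.94, 0.93] turn 0.082
```

The wrist view puts the stud tip at pixel (327,232). The estimates are (0.583, 0.181) from wrist and (0.583, 0.177) from top, which agree to about 4 mm, so I'll refine that later. Now to the nut.

Call:
{"fn": "jog_arm", "kwargs": {"grip": [0, 0, 0, 0, 0, 0, 0, 0, 0, 0], "dp": [[-1.83, 4.7, 0.9], [-1.44, 4.83, 0.9], [-1.04, 4.94, 0.9], [-0.63, 5.01, 0.9], [-0.21, 5.04, 0.9], [0.2, 5.04, 0.9], [0.62, 5.01, 0.9], [1.03, 4.94, 0.9], [0, 0, 0], [0, 0, 0]], "turn": [0.082, 0.082, 0.082, 0.082, 0.082, 0.082, 0.082, 0.082, 0, 0]}}

```text
clock: 3.05
tool_pos: [0.5381, -0.2218, 0.1524]
orientation: [-3.139, -0.006, -0.388]
force: [0.5, 0.8, -0.9]
finger_gap: 0.0855
```

Run:
```python
from h import *
s=st();c=viewer.read_camera("wrist");np.save("w2.npy",c,allow_pickle=True);cv2.imwrite("pics/w2.png",c["img"])
print(proj(c,[.538,-.224,.039]))
```

```text
t 3.05 p [ 0.5381 -0.2218  0.1524] o [-3.139 -0.006 -0.388] q [-0.48  0.03  1.88  0.    1.22 -0.1 ] F [ 0.5  0.8 -0.9] gap 0.0855
[323.87780586 235.69754433]
```

View pics/w2.png

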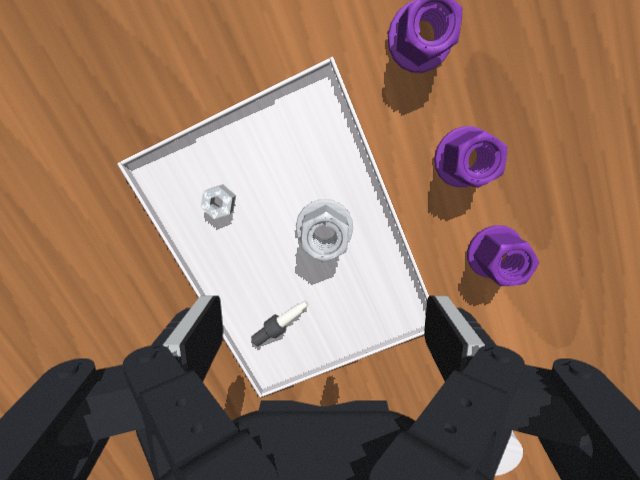

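Run:
```python
from h import *
c=np.load("w2.npy",allow_pickle=True).item()
im=c["img"][190:290,280:370]
a=cv2.resize(im,None,fx=6,fy=6,interpolation=cv2.INTER_CUBIC);cv2.imwrite("pics/w2c.png",a)
```

```text
(no output)
```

View pics/w2c.png

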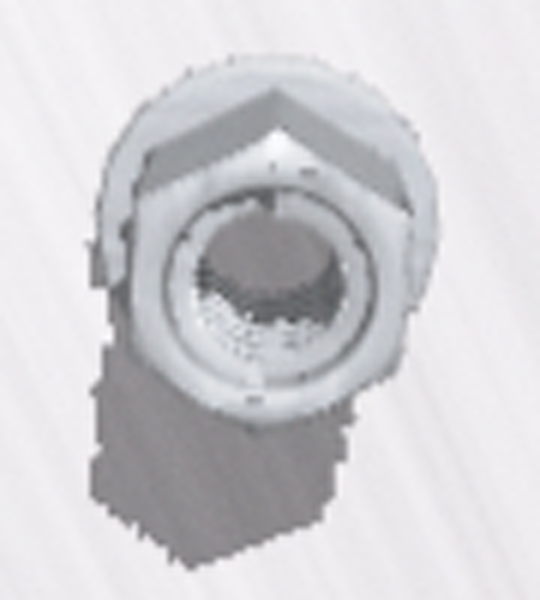

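Run:
```python
from h import *
c=np.load("w2.npy",allow_pickle=True).item()
f=lambda x,y:(x/6+280-.4,y/6+190-.4)
P=np.array([plane(c,f(*p),.039) for p in [(278,130),(408,210),(402,350),(258,425),(133,335),(135,200)]])
m=P.mean(0);r=P-m;print(m,np.linalg.norm(r[:,:2],axis=1)*1000)
a=np.unwrap(6*np.arctan2(r[:,1],r[:,0]))/6
ang=np.arctan2(np.sin(6*a).sum(),np.cos(6*a).sum())/6;print("corner ang mod 60",np.degrees(ang))
print("flats",[(round(ang+np.pi/6+k*np.pi/3,3)) for k in range(-3,3)])
# image y axis: jaws need perpendicular to flats
print("bore",plane(c,f(273,285),.039))
# collar circle, bottom tray z: collar left (100,240) right(440,230) top (265,55)
print(plane(c,f(98,235),.006),plane(c,f(440,235),.006),plane(c,f(265,53),.008))
st()
```

```text
[ 0.53840658 -0.22415184  0.039     ] [19.31860644 19.84188907 20.04094112 20.4395043  19.37713484 19.9218478 ]
corner ang mod 60 4.803371129291532
flats [np.float64(-2.534), np.float64(-1.487), np.float64(-0.44), np.float64(0.607), np.float64(1.655), np.float64(2.702)]
bore [ 0.53844802 -0.22540848  0.039     ]
[ 0.51449406 -0.21792389  0.006     ] [ 0.56030469 -0.23674802  0.006     ] [ 0.54704557 -0.2021574   0.008     ]
t 3.1 p [ 0.5382 -0.2217  0.1524] o [-3.139 -0.006 -0.387] q [-0.48  0.03  1.88  0.    1.22 -0.1 ] F [-0.2 -0.9 -0.2] gap 0.0853
```

Run:
```python
from h import *
s=st();plan([.5384,-.2245,.035],-.44,3)
```

```text
t 3.1 p [ 0.5382 -0.2217  0.1524] o [-3.139 -0.006 -0.387] q [-0.48  0.03  1.88  0.    1.22 -0.1 ] F [-0.2 -0.9 -0.2] gap 0.0853
[0.02, 0.1, 3.91] turn 0.018
[0.02, 0.09, 3.91] turn 0.018
[0.02, 0.09, 3.91] turn 0.018
```

Call:
{"fn": "jog_arm", "kwargs": {"grip": [0, 0, 0, 0], "dp": [[0, 0.1, 3.9], [0, 0.1, 3.9], [0, 0.1, 3.5], [0, 0, 0]], "turn": [0.018, 0.018, 0.018, 0]}}

```text
clock: 3.6
tool_pos: [0.5416, -0.2185, 0.0402]
orientation: [-3.138, -0.012, -0.431]
force: [-0.6, -0.0, 0.7]
finger_gap: 0.0853
```

Run:
```python
from h import *
s=st();plan([.5384,-.2245,.0105],-.44,2)
c=viewer.read_camera("wrist");np.save("w3.npy",c,allow_pickle=True);cv2.imwrite("pics/w3.png",c["img"])
```

```text
t 3.6 p [ 0.5416 -0.2185  0.0402] o [-3.138 -0.012 -0.431] q [-0.48  0.17  1.95  0.    1.01 -0.05] F [-0.6 -0.   0.7] gap 0.0853
[-0.04, 0.34, 1.48] turn 0.004
[-0.04, 0.34, 1.49] turn 0.004
```

View pics/w3.png

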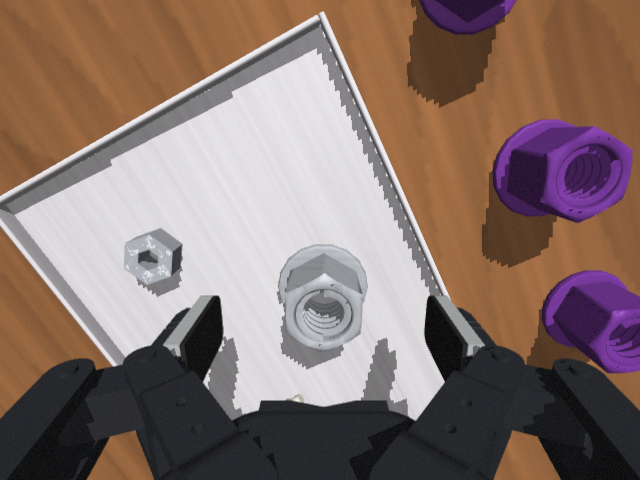

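Call:
{"fn": "jog_arm", "kwargs": {"grip": [0, 0, 0, 0], "dp": [[-0.04, 0.3, 1.2], [-0.04, 0.3, 1.2], [0, 0.05, 0.5], [0, 0, 0]], "turn": [0.004, 0.004, 0, 0]}}

```text
clock: 4.15
tool_pos: [0.5436, -0.2261, 0.0169]
orientation: [-3.139, -0.025, -0.438]
force: [0.6, -0.7, -0.4]
finger_gap: 0.0854
```

Run:
```python
from h import *
s=st();plan([.5384,-.2245,.0105],-.44,2)
```

```text
t 4.15 p [ 0.5436 -0.2261  0.0169] o [-3.139 -0.025 -0.438] q [-0.49  0.2   1.95  0.01  0.96 -0.05] F [ 0.6 -0.7 -0.4] gap 0.0854
[-0.28, 0.04, 0.31] turn 0.001
[-0.28, 0.04, 0.31] turn 0.001
```

Call:
{"fn": "jog_arm", "kwargs": {"grip": [0, 0], "dp": [[-0.5, 0, -3.0], [0, 0, 0]], "turn": [0, 0]}}

```text
clock: 4.4
tool_pos: [0.5386, -0.2242, 0.0477]
orientation: [-3.139, -0.026, -0.438]
force: [1.0, -0.7, 0.1]
finger_gap: 0.0853
```

Call:
{"fn": "jog_arm", "kwargs": {"grip": [0, 0], "dp": [[0, 0, 0], [0, 0, 0]], "turn": [0, 0]}}

```text
clock: 4.65
tool_pos: [0.5381, -0.2241, 0.0467]
orientation: [-3.139, -0.024, -0.438]
force: [-0.3, 0.3, 0.0]
finger_gap: 0.0852
```

Call:
{"fn": "jog_arm", "kwargs": {"grip": [0, 0], "dp": [[0, 0, -3.0], [0, 0, 0]], "turn": [0, 0]}}

```text
clock: 4.9
tool_pos: [0.5366, -0.2234, 0.0753]
orientation: [-3.138, -0.021, -0.438]
force: [0.6, -0.1, 0.4]
finger_gap: 0.0854
```

Call:
{"fn": "jog_arm", "kwargs": {"grip": [0, 0, 0, 0, 0], "dp": [[0, 0, -0.7], [0, 0, -0.7], [0, 0, -0.7], [0, 0, -0.7], [0, 0, -0.7]], "turn": [0, 0, 0, 0, 0]}}

```text
clock: 5.52
tool_pos: [0.5338, -0.2221, 0.1084]
orientation: [-3.138, -0.015, -0.438]
force: [0.3, 1.1, 0.1]
finger_gap: 0.0854
```

Call:
{"fn": "jog_arm", "kwargs": {"grip": [0, 0, 0, 0, 0, 0, 0, 0], "dp": [[0, 0, -0.5], [0, 0, -0.5], [0, 0, -0.5], [0, 0, -0.5], [0, 0, -0.5], [0, 0, -0.5], [0, 0, -0.5], [0, 0, -0.5]], "turn": [0, 0, 0, 0, 0, 0, 0, 0]}}

```text
clock: 6.52
tool_pos: [0.5332, -0.222, 0.1515]
orientation: [-3.138, -0.015, -0.438]
force: [-0.1, -0.4, -0.0]
finger_gap: 0.0853
```

Call:
{"fn": "jog_arm", "kwargs": {"grip": [0, 0], "dp": [[4, 0, 0], [0, 0, 0]], "turn": [0, 0]}}

```text
clock: 6.78
tool_pos: [0.57, -0.2392, 0.1527]
orientation: [-3.138, -0.015, -0.438]
force: [-0.2, -0.3, -0.1]
finger_gap: 0.0856
```

Call:
{"fn": "jog_arm", "kwargs": {"grip": [0, 0, 0, 0, 0], "dp": [[-1, 0, 0], [-1, 0, 0], [-1, 0, 0], [-1, 0, 0], [0, 0, 0]], "turn": [0, 0, 0, 0, 0]}}

```text
clock: 7.4
tool_pos: [0.5286, -0.2196, 0.1517]
orientation: [-3.138, -0.013, -0.438]
force: [0.4, 0.2, 0.1]
finger_gap: 0.0852
```

Run:
```python
from h import *
s=st();plan([.5375,-.2245,.04],-.44,2)
```

```text
t 7.4 p [ 0.5286 -0.2196  0.1517] o [-3.138 -0.013 -0.438] q [-0.49  0.01  1.91  0.    1.21 -0.05] F [0.4 0.2 0.1] gap 0.0852
[0.43, 0.05, 5.59] turn 0.001
[0.43, 0.05, 5.59] turn 0.001
```

Call:
{"fn": "jog_arm", "kwargs": {"grip": [0, 0, 0, 0], "dp": [[0.43, 0.05, 5.5], [0.43, 0.05, 5.5], [0, 0, 0], [0, 0, 0]], "turn": [0, 0, 0, 0]}}

```text
clock: 7.9
tool_pos: [0.5408, -0.2263, 0.0443]
orientation: [-3.138, -0.022, -0.438]
force: [0.4, -0.8, 1.1]
finger_gap: 0.085
```

Run:
```python
from h import *
s=st();plan([.5384,-.2245,.0105],-.44,1)
```

```text
t 7.9 p [ 0.5408 -0.2263  0.0443] o [-3.138 -0.022 -0.438] q [-0.49  0.16  1.95  0.01  1.01 -0.05] F [ 0.4 -0.8  1.1] gap 0.085
[-0.37, -0.05, 3.37] turn 0.002
```

Call:
{"fn": "jog_arm", "kwargs": {"grip": [0, 0], "dp": [[-0.4, -0.05, 3.3], [0, 0, 0]], "turn": [0.002, 0]}}

```text
clock: 8.15
tool_pos: [0.5414, -0.226, 0.0163]
orientation: [-3.139, -0.031, -0.44]
force: [-0.7, 0.5, 0.0]
finger_gap: 0.0854
```

Run:
```python
from h import *
s=st();plan([.5384,-.2245,.0105],-.44,1)
```

```text
t 8.15 p [ 0.5414 -0.226   0.0163] o [-3.139 -0.031 -0.44 ] q [-0.49  0.2   1.96  0.01  0.95 -0.05] F [-0.7  0.5  0. ] gap 0.0854
[-0.35, -0.0, 0.57] turn 0.0
```

Call:
{"fn": "jog_arm", "kwargs": {"grip": [0, 0], "dp": [[-0.55, 0, 0.7], [0, 0, 0]], "turn": [0, 0]}}

```text
clock: 8.4
tool_pos: [0.5393, -0.2251, 0.0138]
orientation: [-3.139, -0.038, -0.44]
force: [0.5, -0.0, -1.0]
finger_gap: 0.0852
```

Call:
{"fn": "jog_arm", "kwargs": {"grip": [0.3, 0.6, 0.8, 0.8, 0.8, 0.8], "dp": [[-0.1, 0, 0.2], [0, 0, 0], [0, 0, 0], [0, 0, 0], [0, 0, 0], [0, 0, 0]], "turn": [0, 0, 0, 0, 0, 0], "grip_force": 40}}

```text
clock: 9.15
tool_pos: [0.5402, -0.2256, 0.0145]
orientation: [-3.139, -0.042, -0.44]
force: [-0.7, 0.1, -0.6]
finger_gap: 0.0355
```

Run:
```python
from h import *
s=st();
c=viewer.read_camera("wrist");np.save("w4.npy",c,allow_pickle=True);cv2.imwrite("pics/w4.png",c["img"])
```

```text
t 9.15 p [ 0.5402 -0.2256  0.0145] o [-3.139 -0.042 -0.44 ] q [-0.49  0.19  1.97  0.01  0.94 -0.05] F [-0.7  0.1 -0.6] gap 0.0355
```

View pics/w4.png

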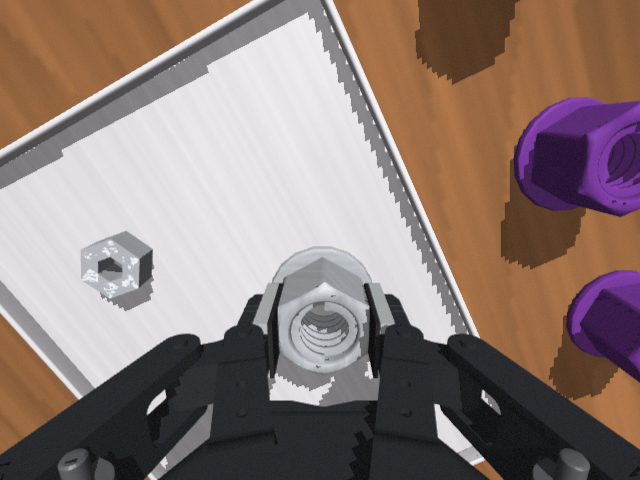

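The wrist view shows the pads shut flat on the left and right flats, with the nut centred at (322,325) and a gap of 35.5 mm. Lifting now.

Call:
{"fn": "jog_arm", "kwargs": {"grip": [0.8, 0.8, 0.8, 0.8, 0.8, 0.8, 0.8, 0.8, 0.8, 0.8], "dp": [[0, 0, -1], [0, 0, -2], [0, 0, -2], [0, 0, -2], [0, 0, -2], [0, 0, -2], [0, 0, -2], [0, 0, -2], [0, 0, -2], [0, 0, 0]], "turn": [0, 0, 0, 0, 0, 0, 0, 0, 0, 0]}}

```text
clock: 10.45
tool_pos: [0.532, -0.2221, 0.1992]
orientation: [-3.14, -0.047, -0.44]
force: [0.6, -0.7, -2.5]
finger_gap: 0.0358
```

Run:
```python
from h import *
s=st();
c=viewer.read_camera("wrist");np.save("w5.npy",c,allow_pickle=True);cv2.imwrite("pics/w5.png",c["img"])
```

```text
t 10.45 p [ 0.532  -0.2221  0.1992] o [-3.14  -0.047 -0.44 ] q [-0.49 -0.04  1.88  0.    1.26 -0.05] F [ 0.6 -0.7 -2.5] gap 0.0358
```

View pics/w5.png

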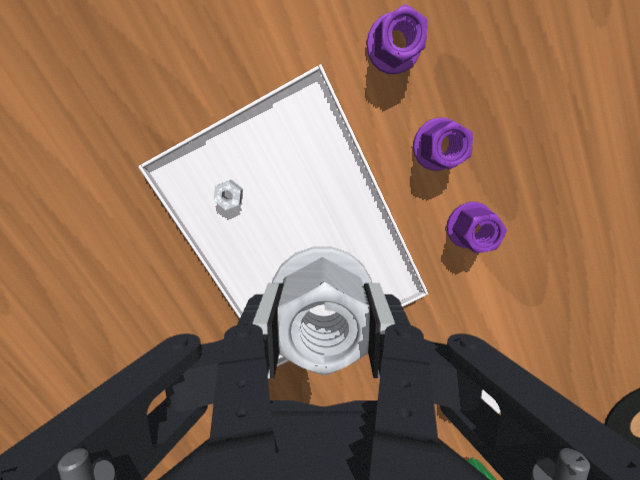

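Run:
```python
from h import *
s=st();plan([.583,.178,.19],-2.4,12)
```

```text
t 10.5 p [ 0.5314 -0.2217  0.1977] o [-3.14  -0.044 -0.44 ] q [-0.49 -0.04  1.88  0.    1.26 -0.05] F [ 0.6 -0.5 -3.5] gap 0.0355
[-1.03, -3.2, 0.03] turn 0.163
[-1.54, -2.99, 0.0] turn 0.163
[-2.0, -2.7, -0.02] turn 0.163
[-2.41, -2.34, -0.04] turn 0.163
[-2.76, -1.91, -0.05] turn 0.163
[-3.03, -1.44, -0.07] turn 0.163
[-3.23, -0.93, -0.08] turn 0.163
[-3.34, -0.39, -0.08] turn 0.163
[-3.35, 0.16, -0.08] turn 0.163
[-3.28, 0.7, -0.08] turn 0.163
[-3.13, 1.23, -0.08] turn 0.163
[-2.89, 1.72, -0.07] turn 0.163
```

Call:
{"fn": "jog_arm", "kwargs": {"grip": [0.8, 0.8, 0.8, 0.8, 0.8, 0.8], "dp": [[-1.03, -3.2, 0], [-1.54, -2.99, 0], [-2.0, -2.7, 0], [-2.41, -2.34, 0], [-2.76, -1.91, 0], [-3.03, -1.44, 0]], "turn": [0.163, 0.163, 0.163, 0.163, 0.163, 0.163]}}

```text
clock: 11.25
tool_pos: [0.5556, -0.0175, 0.1881]
orientation: [-3.114, -0.018, -1.455]
force: [-1.0, 0.2, -3.1]
finger_gap: 0.0355
```

Call:
{"fn": "jog_arm", "kwargs": {"grip": [0.8, 0.8, 0.8, 0.8, 0.8, 0.8, 0.8], "dp": [[-3.23, -0.93, 0], [-3.34, -0.39, 0], [-3.35, 0.16, 0], [-3.28, 0.7, 0], [-3.13, 1.23, 0], [-2.89, 1.72, 0], [0, 0, 0]], "turn": [0.163, 0.163, 0.163, 0.163, 0.163, 0.163, 0]}}

```text
clock: 12.12
tool_pos: [0.5853, 0.1891, 0.1756]
orientation: [-3.121, 0.0, -2.463]
force: [0.2, 0.4, -2.0]
finger_gap: 0.0352
```

```bash
cat >> h.py <<'E'
def tilt(s=None):
    s=s or env.state();R=Ro.from_euler("xyz",s["orientation"]).as_matrix();print("tool z",np.round(R[:,2],4))
E
python3 - <<'E'
from h import *
s=st();tilt(s);plan([.583,.178,.165],-2.45,3)
c=viewer.read_camera("wrist");np.save("w6.npy",c,allow_pickle=True);cv2.imwrite("pics/w6.png",c["img"])
E
```

```text
t 12.125 p [0.5853 0.1891 0.1756] o [-3.121  0.    -2.463] q [ 0.23  0.08  1.79 -0.02  1.26  2.7 ] F [ 0.2  0.4 -2. ] gap 0.0352
tool z [ 0.0132 -0.016  -0.9998]
[0.29, -0.23, 0.36] turn -0.004
[0.29, -0.23, 0.36] turn -0.004
[0.29, -0.23, 0.36] turn -0.004
```

View pics/w6.png

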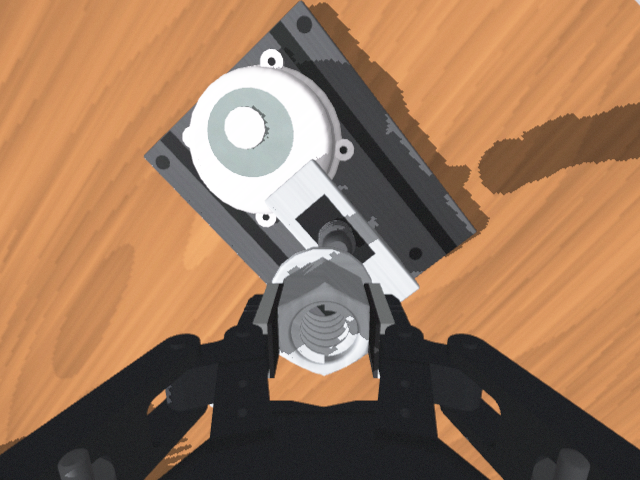

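Run:
```python
from h import *
c=np.load("w6.npy",allow_pickle=True).item()
a=cv2.resize(c["img"][205:385,250:400],None,fx=4,fy=4,interpolation=cv2.INTER_CUBIC);a=cv2.convertScaleAbs(a,alpha=1.3);cv2.imwrite("pics/w6c.png",a)
a=cv2.resize(c["img"][205:265,300:375],None,fx=10,fy=10,interpolation=cv2.INTER_CUBIC);a=cv2.convertScaleAbs(a,alpha=2);cv2.imwrite("pics/w6d.png",a)
```

```text
(no output)
```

View pics/w6c.png

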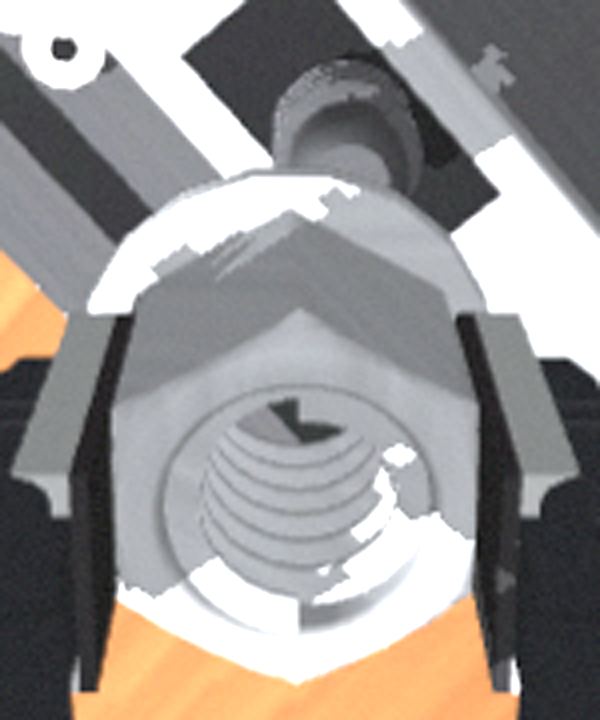

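View pics/w6d.png

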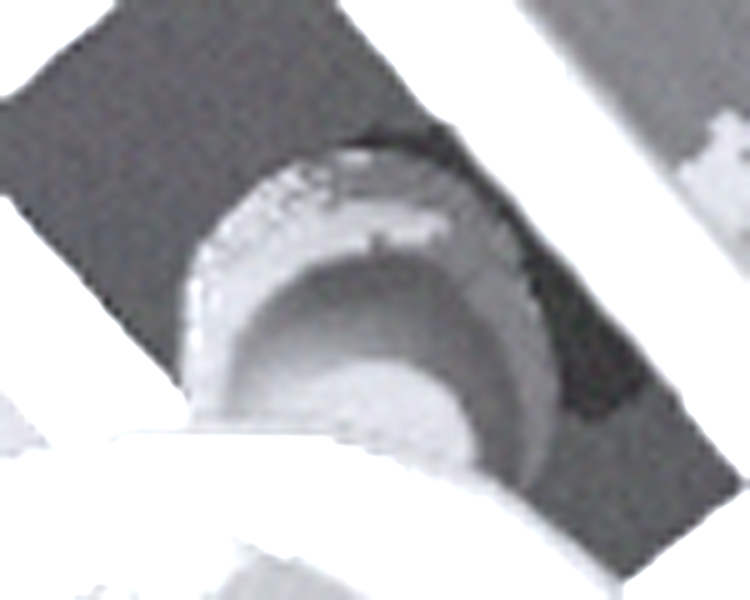

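```bash
cat >> h.py <<'E'
def toolT(s):
    T=np.eye(4);T[:3,:3]=Ro.from_euler("xyz",s["orientation"]).as_matrix();T[:3,3]=s["tool_pos"];return T
def tray(c,T,uv):
    o,d=ray(c,uv);Ti=np.linalg.inv(T);return Ti[:3,:3]@o+Ti[:3,3],Ti[:3,:3]@d
def tplane(c,T,uv,z):
    o,d=tray(c,T,uv);return o+d*(z-o[2])/d[2]
E
python3 - <<'E'
from h import *
s=env.state();T=toolT(s);c=np.load("w6.npy",allow_pickle=True).item()
f=lambda x,y:(x/4+250-.4,y/4+205-.4)
H=[(300,310),(477,405),(473,600),(298,683),(118,600),(113,405)]
for zt in(-.024,-.026,-.028,-.030,-.032):
    P=np.array([tplane(c,T,f(*p),zt)[:2] for p in H])*1000
    d=[np.linalg.norm(P[i]-P[(i+3)%6]) for i in range(3)]
    print(zt,P.mean(0),"diag",np.round(d,1),"bore",tplane(c,T,f(299,510),zt)[:2]*1000)
# collar rim: widest points at top of collar: circle fit with pts
K=[(90,300),(150,213),(200,187),(268,170),(340,177),(420,215),(465,265),(485,300)]
for zt in (.008,.006,.004,.002):
    P=np.array([tplane(c,T,f(*p),zt)[:2] for p in K])*1000
    A=np.c_[2*P,np.ones(len(P))];x=np.linalg.lstsq(A,(P**2).sum(1),rcond=None)[0];print("collar",zt,x[:2],np.sqrt(x[2]+x[0]**2+x[1]**2))
print("TCP->cam",np.linalg.inv(T)@c["world_from_camera"][:,3])
W=plane(c,(336.9,249.9),.119);print("tip world",W, "tool",(np.linalg.inv(T)@np.append(W,1))[:3]*1000)
E
```

```text
-0.024 [-0.92015131  2.3904684 ] diag [41.6 41.5 41.5] bore [-0.67108663  2.9788449 ]
-0.026 [-0.91889774  1.14319805] diag [40.9 40.8 40.8] bore [-0.67400557  1.72171765]
-0.028 [-0.91764417 -0.1040723 ] diag [40.2 40.1 40.1] bore [-0.67692451  0.46459041]
-0.03 [-0.91639061 -1.35134266] diag [39.5 39.4 39.4] bore [-0.67984345 -0.79253684]
-0.032 [-0.91513704 -2.59861301] diag [38.8 38.7 38.8] bore [-0.68276239 -2.04966409]
collar 0.008 [-2.17044509  3.35474756] 25.014864579091835
collar 0.006 [-2.1529383   2.35838984] 24.68438174273671
collar 0.004 [-2.13543152  1.36203211] 24.3538989063816
collar 0.002 [-2.11792473  0.36567439] 24.0234160700265
TCP->cam [-8.45323577e-04 -7.20614340e-02 -1.43383744e-01  1.00000000e+00]
tip world [0.58250773 0.17977004 0.119     ] tool [ 7.12450612 -3.65248933 56.47969347]
```

Run:
```python
from h import *
s=st();T=toolT(s)
for o in ([-.9,2.6,11.5],[-2,3.2,9]):
    u=T[:3,:3]@(np.array(o)/1000);print("underside",T[:3,3]+u,"TCP target",np.array([.5825,.1798])-u[:2])
    t=np.array([.5825,.1798])-u[:2];plan([t[0],t[1],.150],-2.45,3)
```

```text
t 12.175 p [0.5851 0.188  0.1754] o [-3.121e+00 -1.000e-03 -2.463e+00] q [ 0.23  0.08  1.79 -0.02  1.26  2.7 ] F [-0.4  0.3 -2.7] gap 0.0357
underside [0.58426914 0.19042098 0.16383429] TCP target [0.58328615 0.17740264]
[0.27, -0.22, 0.85] turn -0.004
[0.27, -0.22, 0.85] turn -0.004
[0.27, -0.22, 0.85] turn -0.004
underside [0.58471786 0.19161989 0.16632051] TCP target [0.58283743 0.17620374]
[0.3, -0.24, 0.85] turn -0.004
[0.31, -0.24, 0.85] turn -0.004
[0.31, -0.24, 0.85] turn -0.004
```

Call:
{"fn": "jog_arm", "kwargs": {"grip": [0.8, 0.8, 0.8], "dp": [[0.5, -0.4, 1.0], [0.35, -0.3, 1.0], [0, 0, 0]], "turn": [0, 0, 0]}}

```text
clock: 12.55
tool_pos: [0.5815, 0.1734, 0.1522]
orientation: [-3.122, -0.005, -2.464]
force: [-0.7, 0.2, -2.3]
finger_gap: 0.0352
```

Run:
```python
from h import *
s=st();tilt(s);np.save("s7.npy",s,allow_pickle=True)
for n in("wrist","top","scene"):
    c=viewer.read_camera(n);np.save("7%s.npy"%n,c,allow_pickle=True)
    q=proj(c,[.583,.178,.13]).astype(int);w=35 if n!="wrist" else 90
    a=c["img"][q[1]-w:q[1]+w,q[0]-w:q[0]+w] if n!="wrist" else c["img"][200:380,230:410]
    print(n,q,q-w);k=560//a.shape[0]
    cv2.imwrite(f"pics/7{n}.png",cv2.resize(a,None,fx=k,fy=k,interpolation=cv2.INTER_CUBIC))
```

```text
t 12.55 p [0.5815 0.1734 0.1522] o [-3.122 -0.005 -2.464] q [ 0.21  0.09  1.82 -0.02  1.22  2.68] F [-0.7  0.2 -2.3] gap 0.0352
tool z [ 0.0089 -0.0183 -0.9998]
wrist [315 284] [225 194]
top [228 218] [193 183]
scene [381 181] [346 146]
```

View pics/7wrist.png

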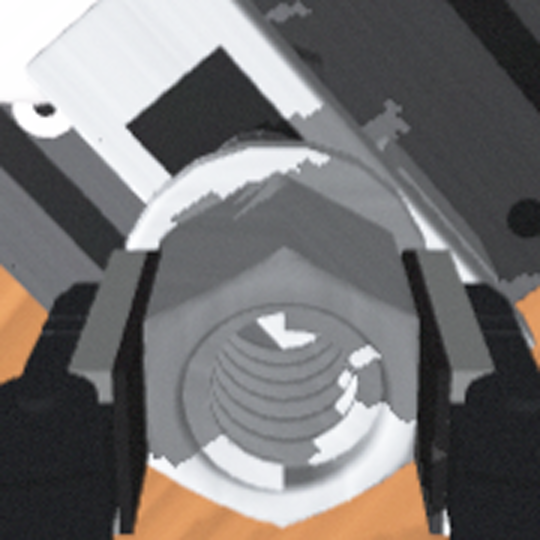

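View pics/7scene.png

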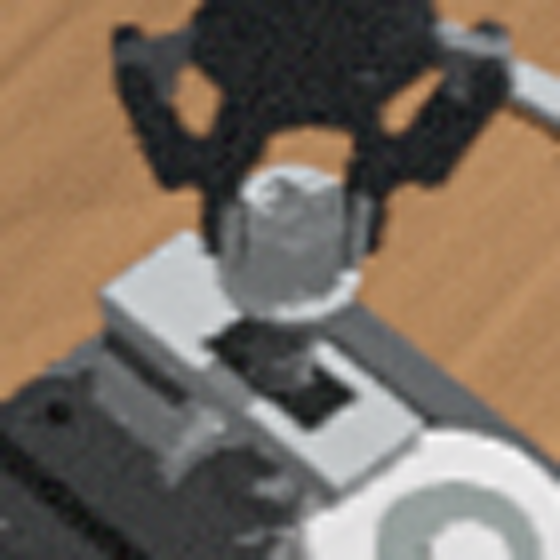

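View pics/7top.png

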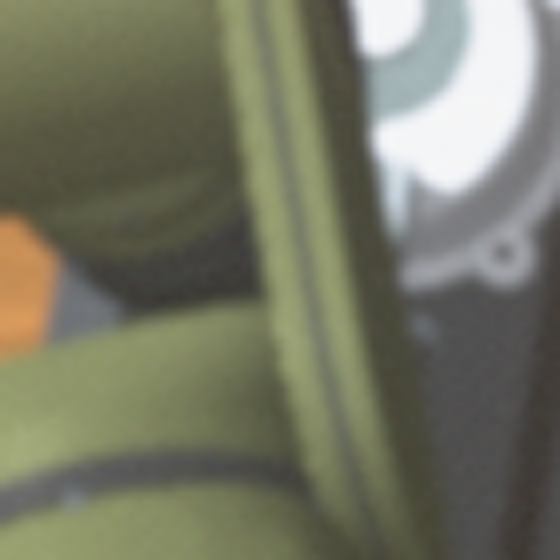

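Run:
```python
from h import *
c=np.load("7scene.npy",allow_pickle=True).item()
for p in ([.5825,.1798,.119],[.583,.178,.119],[.583,.178,.1]):print((proj(c,p)-[346,146])*8)
s=st();T=toolT(s)
for o in ([-.9,2.6,11.5],[-2,3.2,9]):
    u=T[:3,:3]@(np.array(o)/1000);p=T[:3,3]+u;print(p,(proj(c,p)-[346,146])*8,"target",np.array([.5825,.1798])-u[:2])
plan([.583,.1772,.136],-2.464,1)
a=c["img"][146:216,346:416];a=cv2.convertScaleAbs(a,alpha=2.2);cv2.imwrite("pics/7s2.png",cv2.resize(a,None,fx=8,fy=8,interpolation=cv2.INTER_CUBIC))
```

```text
[283.22334454 303.14940327]
[281.51653303 306.91723304]
[277.08690641 341.21690992]
t 12.7 p [0.5827 0.1744 0.1541] o [-3.120e+00 -1.000e-03 -2.463e+00] q [ 0.21  0.09  1.82 -0.02  1.22  2.68] F [ 0.9 -0.8 -2.8] gap 0.0353
[0.58189162 0.17680472 0.14257531] [282.57356489 264.04667268] target [0.58329043 0.17741155]
[0.58234118 0.17800556 0.14506044] [286.1755835  257.92850594] target [0.58284088 0.17621072]
[-0.2, 0.24, 1.81] turn 0.001
```

View pics/7s2.png

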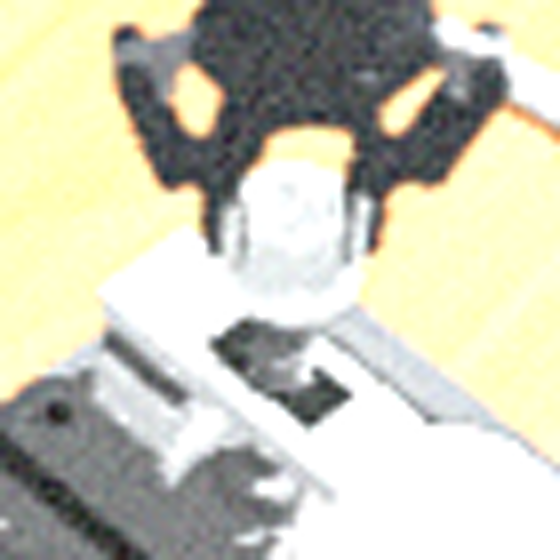

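Call:
{"fn": "jog_arm", "kwargs": {"grip": [0.8], "dp": [[-0.2, 0.25, 1.6]], "turn": [0]}}

```text
clock: 12.82
tool_pos: [0.5846, 0.1776, 0.1399]
orientation: [-3.118, 0.003, -2.464]
force: [0.3, -0.1, -1.6]
finger_gap: 0.0351
```

Run:
```python
from h import *
for i in range(3):
  c=viewer.read_camera("scene");s=st();tilt(s)
plan([.583,.1772,.1285],-2.464,1)
```

```text
t 12.875 p [0.5822 0.1775 0.1358] o [-3.121e+00 -3.000e-03 -2.463e+00] q [ 0.22  0.11  1.83 -0.02  1.19  2.69] F [-1.9 -0.9 -4.4] gap 0.0352
tool z [ 0.0106 -0.0174 -0.9998]
t 12.925 p [0.5814 0.1773 0.1355] o [-3.122 -0.005 -2.463] q [ 0.22  0.11  1.83 -0.02  1.2   2.69] F [ 0.1 -0.5 -2.2] gap 0.0357
tool z [ 0.0083 -0.0181 -0.9998]
t 12.975 p [0.5818 0.1773 0.1362] o [-3.122 -0.004 -2.463] q [ 0.22  0.11  1.83 -0.02  1.2   2.69] F [-0.3  0.3 -2.5] gap 0.0355
tool z [ 0.009  -0.0181 -0.9998]
[-0.09, -0.07, 0.77] turn 0.001
```

Call:
{"fn": "jog_arm", "kwargs": {"grip": [0.8], "dp": [[-0.1, -0.07, 0.7]], "turn": [0]}}

```text
clock: 13.1
tool_pos: [0.5836, 0.1776, 0.1297]
orientation: [-3.121, -0.003, -2.463]
force: [-0.0, -1.1, -2.5]
finger_gap: 0.0356
```

Run:
```python
from h import *
for i in range(3):
  c=viewer.read_camera("scene");s=st()
tilt(s)
c=viewer.read_camera("wrist");np.save("w8.npy",c,allow_pickle=True)
cv2.imwrite("pics/w8.png",cv2.resize(c["img"][200:380,230:410],None,fx=3,fy=3,interpolation=cv2.INTER_CUBIC))
```

```text
t 13.15 p [0.5827 0.1773 0.1279] o [-3.122 -0.005 -2.463] q [ 0.22  0.12  1.84 -0.02  1.18  2.69] F [-1.1 -1.  -2.7] gap 0.0354
t 13.2 p [0.5824 0.1772 0.1279] o [-3.123 -0.006 -2.463] q [ 0.22  0.12  1.84 -0.02  1.18  2.69] F [-0.   0.1 -2.9] gap 0.0356
t 13.25 p [0.5826 0.1773 0.1284] o [-3.122 -0.006 -2.463] q [ 0.22  0.12  1.84 -0.02  1.18  2.69] F [-0.2 -0.4 -1.7] gap 0.0352
tool z [ 0.0077 -0.0184 -0.9998]
```

View pics/w8.png

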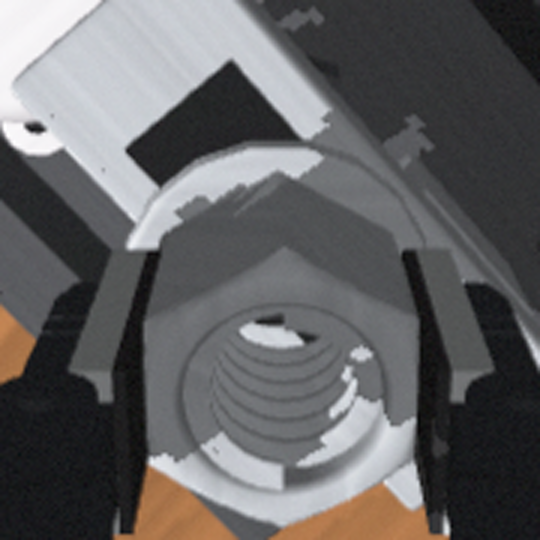

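Call:
{"fn": "jog_arm", "kwargs": {"grip": [0.8], "dp": [[0, 0, 0.35]], "turn": [0]}}

```text
clock: 13.42
tool_pos: [0.5834, 0.1774, 0.126]
orientation: [-3.121, -0.004, -2.463]
force: [0.6, 0.1, -1.3]
finger_gap: 0.0355
```

```bash
cat > settle.py <<'E'
from h import *
import sys
n=int(sys.argv[1]) if len(sys.argv)>1 else 2
for i in range(n): viewer.read_camera("scene");s=st()
tilt(s)
E
python3 settle.py 3
```

```text
t 13.475 p [0.5829 0.1772 0.1251] o [-3.122 -0.005 -2.463] q [ 0.22  0.12  1.84 -0.02  1.18  2.69] F [ 0.2 -0.  -2.9] gap 0.0355
t 13.525 p [0.5827 0.1772 0.125 ] o [-3.122 -0.005 -2.463] q [ 0.22  0.12  1.84 -0.02  1.18  2.69] F [-0.6  0.1 -2.9] gap 0.0354
t 13.575 p [0.5828 0.1772 0.1252] o [-3.122 -0.005 -2.463] q [ 0.22  0.12  1.84 -0.02  1.18  2.69] F [ 0.4  0.7 -2.7] gap 0.0353
tool z [ 0.0081 -0.0183 -0.9998]
```

Call:
{"fn": "jog_arm", "kwargs": {"grip": [0.8], "dp": [[0, 0, 0.3]], "turn": [0]}}

```text
clock: 13.7
tool_pos: [0.5831, 0.1772, 0.1225]
orientation: [-3.122, -0.004, -2.463]
force: [0.2, 0.2, -2.0]
finger_gap: 0.0351
```

```bash
python3 settle.py 2
```

```text
t 13.75 p [0.5827 0.1771 0.1218] o [-3.122 -0.005 -2.463] q [ 0.22  0.12  1.84 -0.02  1.17  2.69] F [-0.1 -0.6 -1.6] gap 0.0355
t 13.8 p [0.5826 0.1771 0.1218] o [-3.123 -0.006 -2.463] q [ 0.22  0.12  1.84 -0.02  1.17  2.69] F [ 0.4 -0.3 -3. ] gap 0.0356
tool z [ 0.0074 -0.0184 -0.9998]
```

Call:
{"fn": "jog_arm", "kwargs": {"grip": [0.8], "dp": [[0, 0, 0.3]], "turn": [0]}}

```text
clock: 13.92
tool_pos: [0.5828, 0.1771, 0.1189]
orientation: [-3.122, -0.005, -2.463]
force: [0.3, -0.1, -3.1]
finger_gap: 0.0355
```

```bash
python3 settle.py 2
```

```text
t 13.975 p [0.5823 0.177  0.1181] o [-3.123 -0.006 -2.463] q [ 0.22  0.13  1.84 -0.02  1.17  2.69] F [ 0.5 -0.5 -2.9] gap 0.0352
t 14.025 p [0.5824 0.177  0.1183] o [-3.123 -0.006 -2.463] q [ 0.22  0.13  1.84 -0.02  1.17  2.69] F [ 0.1 -0.1 -2.2] gap 0.0355
tool z [ 0.0069 -0.0185 -0.9998]
```

Call:
{"fn": "jog_arm", "kwargs": {"grip": [0.8], "dp": [[0, 0, 0.2]], "turn": [0]}}

```text
clock: 14.15
tool_pos: [0.5826, 0.1769, 0.1165]
orientation: [-3.123, -0.006, -2.463]
force: [-0.3, -0.7, 1.9]
finger_gap: 0.0357
```

```bash
python3 settle.py 2
```

```text
t 14.2 p [0.5826 0.177  0.1165] o [-3.123 -0.006 -2.463] q [ 0.22  0.13  1.84 -0.02  1.16  2.69] F [-0.1  0.8 -0.7] gap 0.0352
t 14.25 p [0.5826 0.177  0.1166] o [-3.123 -0.006 -2.463] q [ 0.22  0.13  1.84 -0.02  1.16  2.69] F [-0.5 -1.  -0.3] gap 0.0352
tool z [ 0.0074 -0.0184 -0.9998]
```

Call:
{"fn": "jog_arm", "kwargs": {"grip": [0.8], "dp": [[0, 0, 0.2]], "turn": [0]}}

```text
clock: 14.38
tool_pos: [0.583, 0.177, 0.116]
orientation: [-3.122, -0.005, -2.463]
force: [-3.7, -0.6, 7.5]
finger_gap: 0.0352
```

```bash
python3 settle.py 2
```

```text
t 14.425 p [0.583 0.177 0.116] o [-3.122 -0.005 -2.463] q [ 0.22  0.13  1.84 -0.02  1.16  2.69] F [-2.7 -0.6  5.1] gap 0.0356
t 14.475 p [0.583 0.177 0.116] o [-3.122 -0.005 -2.463] q [ 0.22  0.13  1.84 -0.02  1.16  2.69] F [-2.4 -0.9  4.9] gap 0.036
tool z [ 0.0081 -0.0184 -0.9998]
```

Call:
{"fn": "jog_arm", "kwargs": {"grip": [0.8, 0.8, 0.8, 0.8], "dp": [[0, 0, 0.08], [0, 0, 0.08], [0, 0, 0.08], [0, 0, 0.08]], "turn": [-0.1, -0.1, -0.1, -0.1]}}

```text
clock: 14.98
tool_pos: [0.583, 0.1785, 0.1168]
orientation: [-3.128, -0.01, -2.051]
force: [-2.3, -0.9, 2.7]
finger_gap: 0.0355
```

```bash
python3 settle.py 1
```

```text
t 15.025 p [0.5831 0.1785 0.1168] o [-3.128 -0.01  -2.049] q [ 0.22  0.13  1.84 -0.02  1.16  2.27] F [-3.4  0.1  3.5] gap 0.0355
tool z [ 0.0079 -0.0152 -0.9999]
```

Call:
{"fn": "jog_arm", "kwargs": {"grip": [0.8, 0.8, 0.8, 0.8], "dp": [[0, 0, 0.07], [0, 0, 0.07], [0, 0, 0.07], [0, 0, 0.07]], "turn": [-0.1, -0.1, -0.1, -0.1]}}

```text
clock: 15.52
tool_pos: [0.5831, 0.1788, 0.1173]
orientation: [-3.133, -0.014, -1.643]
force: [-2.4, -1.2, 3.7]
finger_gap: 0.0354
```

```bash
python3 settle.py 1
```

```text
t 15.575 p [0.5833 0.1788 0.1172] o [-3.133 -0.014 -1.64 ] q [ 0.22  0.13  1.84 -0.02  1.16  1.86] F [-1.7 -0.2  3.2] gap 0.0354
tool z [ 0.008  -0.0149 -0.9999]
```

Call:
{"fn": "jog_arm", "kwargs": {"grip": [0.8, 0.8, 0.8, 0.8], "dp": [[0, 0, 0.07], [0, 0, 0.07], [0, 0, 0.07], [0, 0, 0.07]], "turn": [-0.1, -0.1, -0.1, -0.1]}}

```text
clock: 16.08
tool_pos: [0.5838, 0.1786, 0.1138]
orientation: [-3.137, -0.017, -1.238]
force: [-0.3, 0.1, -0.2]
finger_gap: 0.0358
```

```bash
python3 settle.py 1
```

```text
t 16.125 p [0.5838 0.1786 0.1138] o [-3.137 -0.017 -1.236] q [ 0.22  0.13  1.84 -0.02  1.16  1.46] F [ 0.5 -0.3 -1.1] gap 0.0357
tool z [ 0.0101 -0.0147 -0.9998]
```

The thread has dropped in: TCP z went from 0.1172 to 0.1138 and the force fell away. I'll stop turning and only push lightly.

Call:
{"fn": "jog_arm", "kwargs": {"grip": [0.8, 0.8, 0.8, 0.8], "dp": [[0, 0, 0.08], [0, 0, 0.08], [0, 0, 0.08], [0, 0, 0.08]], "turn": [0, 0, 0, 0]}}

```text
clock: 16.62
tool_pos: [0.5841, 0.1787, 0.1135]
orientation: [-3.137, -0.017, -1.244]
force: [-3.6, -0.8, 5.6]
finger_gap: 0.0355
```

```bash
python3 settle.py 1
```

```text
t 16.675 p [0.5841 0.1787 0.1134] o [-3.137 -0.017 -1.244] q [ 0.22  0.14  1.84 -0.02  1.16  1.47] F [-3.7  0.   5.3] gap 0.0354
tool z [ 0.0101 -0.0149 -0.9998]
```

Call:
{"fn": "jog_arm", "kwargs": {"grip": [0.8, 0.8, 0.8, 0.8, 0.8, 0.8, 0.8, 0.8], "dp": [[0, 0, 0.04], [0, 0, 0.05], [0, 0, 0.05], [0, 0, 0.02], [0, 0, 0.02], [0, 0, 0.02], [0, 0, 0.02], [0, 0, 0.02]], "turn": [0.08, 0.08, 0.08, 0, 0, 0, 0, 0]}}

```text
clock: 17.68
tool_pos: [0.5852, 0.1783, 0.1131]
orientation: [-3.13, -0.017, -1.494]
force: [-3.4, -0.9, 4.7]
finger_gap: 0.0356
```

```bash
python3 settle.py 1
```

```text
t 17.725 p [0.5852 0.1782 0.1131] o [-3.13  -0.017 -1.495] q [ 0.22  0.14  1.84 -0.02  1.15  1.72] F [-3.  -1.1  4.6] gap 0.0355
tool z [ 0.0133 -0.0158 -0.9998]
```

It now follows the thread, falling 0.3 mm in the first 0.25 rad clockwise. Joint 6 has too little clockwise range left, so I'll release, turn the open gripper back half a turn and regrip.

Call:
{"fn": "jog_arm", "kwargs": {"grip": [0.2, 0.2, 0.2, 0.2, 0.2], "dp": [[0, 0, -0.05], [0, 0, 0], [0, 0, 0], [0, 0, 0], [0, 0, 0]], "turn": [0, 0, 0, 0, 0]}}

```text
clock: 18.35
tool_pos: [0.5856, 0.1782, 0.1119]
orientation: [-3.128, -0.017, -1.495]
force: [-0.0, -0.2, -0.4]
finger_gap: 0.0684
```

```bash
python3 settle.py 2;python3 - <<'E'
from h import *
c=viewer.read_camera("wrist");np.save("w9.npy",c,allow_pickle=True)
cv2.imwrite("pics/w9.png",c["img"])
E
```

```text
t 18.4 p [0.5856 0.1783 0.1119] o [-3.128 -0.017 -1.494] q [ 0.22  0.14  1.84 -0.02  1.15  1.72] F [0.5 0.5 0.4] gap 0.0684
t 18.45 p [0.5856 0.1783 0.112 ] o [-3.128 -0.017 -1.494] q [ 0.22  0.14  1.84 -0.02  1.15  1.72] F [-0.6  0.3  0.2] gap 0.0681
tool z [ 0.0146 -0.0155 -0.9998]
```

View pics/w9.png

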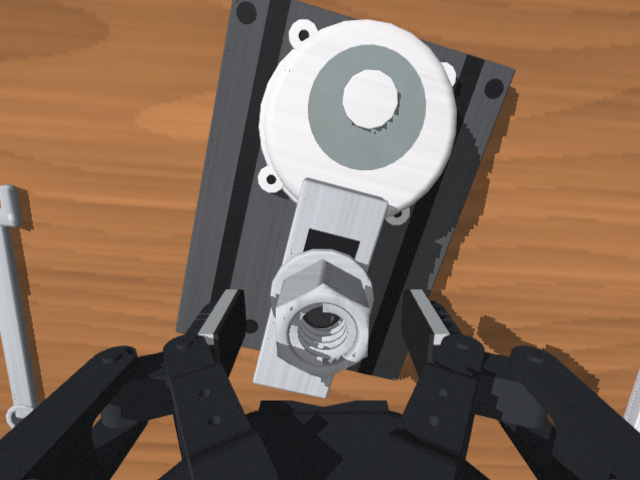

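Call:
{"fn": "jog_arm", "kwargs": {"grip": [0.2, 0.2, 0.2, 0.2, 0.2, 0.2, 0.2, 0.2, 0.2], "dp": [[0, 0, 0], [0, 0, 0], [0, 0, 0], [0, 0, 0], [0, 0, 0], [0, 0, 0], [0, 0, 0], [0, 0, 0], [0, 0, 0]], "turn": [-0.17, -0.17, -0.17, -0.17, -0.17, -0.17, -0.17, -0.17, -0.17]}}

```text
clock: 19.62
tool_pos: [0.586, 0.1783, 0.1125]
orientation: [3.125, -0.015, 0.087]
force: [0.1, 0.0, -0.1]
finger_gap: 0.0685
```

```bash
python3 settle.py 2
```

```text
t 19.675 p [0.586  0.1784 0.1125] o [ 3.125 -0.015  0.09 ] q [ 0.22  0.14  1.84 -0.02  1.15  0.13] F [-0.2  0.1  0.3] gap 0.0684
t 19.725 p [0.586  0.1784 0.1125] o [ 3.125 -0.015  0.081] q [ 0.22  0.14  1.84 -0.02  1.15  0.14] F [ 0.7 -0.4  0.1] gap 0.0684
tool z [ 0.016  -0.0152 -0.9998]
```

Call:
{"fn": "jog_arm", "kwargs": {"grip": [0.2, 0.2, 0.2, 0.2, 0.2, 0.2, 0.2, 0.2, 0.2], "dp": [[0, 0, 0], [0, 0, 0], [0, 0, 0], [0, 0, 0], [0, 0, 0], [0, 0, 0], [0, 0, 0], [0, 0, 0], [0, 0, 0]], "turn": [-0.168, -0.168, -0.168, -0.168, -0.168, -0.168, -0.168, -0.168, -0.168]}}

```text
clock: 20.85
tool_pos: [0.5862, 0.1784, 0.1128]
orientation: [3.126, 0.016, 1.611]
force: [0.2, 0.5, -0.2]
finger_gap: 0.0684
```

```bash
python3 settle.py 2;python3 - <<'E'
from h import *
c=viewer.read_camera("wrist");np.save("w10.npy",c,allow_pickle=True)
cv2.imwrite("pics/w10.png",cv2.resize(c["img"][210:400,200:440],None,fx=3,fy=3,interpolation=cv2.INTER_CUBIC))
E
```

```text
t 20.9 p [0.5862 0.1785 0.1128] o [3.125 0.016 1.614] q [ 0.22  0.14  1.84 -0.02  1.15 -1.39] F [ 0.4 -0.1  0.1] gap 0.0685
t 20.95 p [0.5861 0.1785 0.1128] o [3.125 0.016 1.606] q [ 0.22  0.14  1.84 -0.02  1.15 -1.38] F [-0.1  0.2 -0.2] gap 0.0684
tool z [ 0.0167 -0.015  -0.9997]
```

View pics/w10.png

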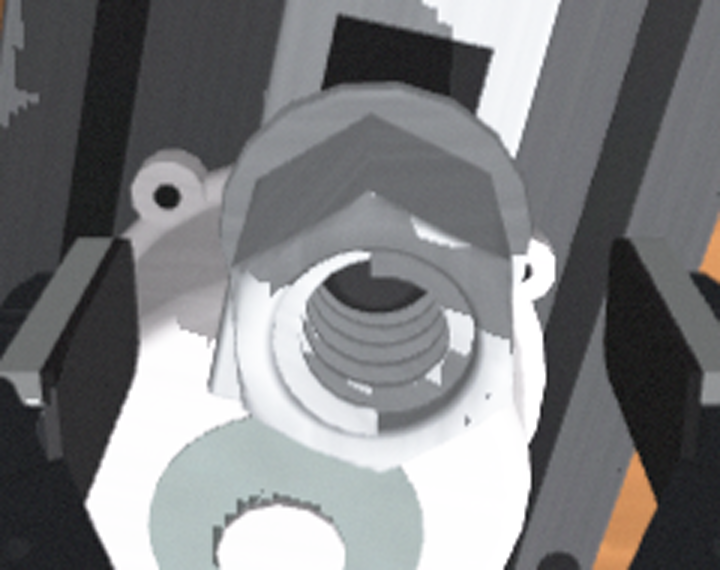

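Call:
{"fn": "jog_arm", "kwargs": {"grip": [0.3, 0.6, 0.8, 0.8, 0.8], "dp": [[0, 0, 0], [0, 0, 0], [0, 0, 0], [0, 0, 0], [0, 0, 0]], "turn": [-0.035, 0, 0, 0, 0]}}

```text
clock: 21.62
tool_pos: [0.5861, 0.1788, 0.1131]
orientation: [3.126, 0.015, 1.634]
force: [0.0, 1.1, -0.1]
finger_gap: 0.035
```

```bash
python3 settle.py 1
```

```text
t 21.675 p [0.5862 0.1788 0.1131] o [3.126 0.015 1.634] q [ 0.22  0.14  1.84 -0.02  1.15 -1.41] F [-0.3 -0.1  0.7] gap 0.0352
tool z [ 0.0168 -0.0143 -0.9998]
```

Call:
{"fn": "jog_arm", "kwargs": {"grip": [0.8, 0.8, 0.8, 0.8, 0.8, 0.8, 0.8, 0.8], "dp": [[0, 0, 0.05], [0, 0, 0.05], [0, 0, 0.05], [0, 0, 0.05], [0, 0, 0.05], [0, 0, 0.05], [0, 0, 0.05], [0, 0, 0.05]], "turn": [0.12, 0.12, 0.12, 0.12, 0.12, 0.12, 0.12, 0.12]}}

```text
clock: 22.68
tool_pos: [0.5847, 0.176, 0.1115]
orientation: [3.118, 0.004, 0.643]
force: [-2.0, -0.1, 3.3]
finger_gap: 0.0349
```

```bash
python3 settle.py 1
```

```text
t 22.725 p [0.5847 0.1761 0.1114] o [3.118e+00 3.000e-03 6.400e-01] q [ 0.21  0.14  1.84 -0.02  1.15 -0.42] F [-2.  -0.7  3.2] gap 0.0351
tool z [ 0.0111 -0.0207 -0.9997]
```

Call:
{"fn": "jog_arm", "kwargs": {"grip": [0.8, 0.8, 0.8, 0.8, 0.8, 0.8, 0.8, 0.8], "dp": [[0, 0, 0.05], [0, 0, 0.05], [0, 0, 0.05], [0, 0, 0.05], [0, 0, 0.05], [0, 0, 0.05], [0, 0, 0.05], [0, 0, 0.05]], "turn": [0.12, 0.12, 0.12, 0.12, 0.12, 0.12, 0.12, 0.12]}}

```text
clock: 23.72
tool_pos: [0.5813, 0.1756, 0.1101]
orientation: [3.12, -0.009, -0.336]
force: [-2.8, -0.0, 3.6]
finger_gap: 0.0352
```

Call:
{"fn": "jog_arm", "kwargs": {"grip": [0.8, 0.8, 0.8, 0.8, 0.8, 0.8, 0.8, 0.8, 0.8], "dp": [[0, 0, 0.05], [0, 0, 0.05], [0, 0, 0.05], [0, 0, 0.05], [0, 0, 0.05], [0, 0, 0.05], [0, 0, 0.05], [0, 0, 0.05], [0, 0, 0]], "turn": [0.12, 0.12, 0.12, 0.12, 0.12, 0.12, 0.12, 0.12, 0]}}

```text
clock: 24.85
tool_pos: [0.5794, 0.1781, 0.1087]
orientation: [3.133, -0.017, -1.312]
force: [-0.4, 0.3, -0.8]
finger_gap: 0.035
```

```bash
python3 settle.py 1
```

```text
t 24.9 p [0.5794 0.1781 0.1087] o [ 3.133 -0.017 -1.311] q [ 0.22  0.14  1.85 -0.02  1.16  1.54] F [-0.1  0.   0.9] gap 0.0354
tool z [-0.0039 -0.0186 -0.9998]
```

Call:
{"fn": "jog_arm", "kwargs": {"grip": [0.8, 0.8, 0.8, 0.8, 0.8, 0.8, 0.8, 0.8], "dp": [[0, 0, 0.05], [0, 0, 0.05], [0, 0, 0.05], [0, 0, 0.05], [0, 0, 0.05], [0, 0, 0.05], [0, 0, 0.05], [0, 0, 0]], "turn": [0.12, 0.12, 0.12, 0.12, 0.12, 0.12, 0.12, 0]}}

```text
clock: 25.9
tool_pos: [0.5796, 0.1807, 0.1073]
orientation: [-3.137, -0.013, -2.157]
force: [-0.2, 0.9, 1.1]
finger_gap: 0.0354
```

Call:
{"fn": "jog_arm", "kwargs": {"grip": [0.4, 0.1, 0, 0, 0, 0], "dp": [[0, 0, -0.05], [0, 0, 0], [0, 0, 0], [0, 0, 0], [0, 0, 0], [0, 0, 0]], "turn": [0, 0, 0, 0, 0, 0]}}

```text
clock: 26.65
tool_pos: [0.5795, 0.18, 0.1071]
orientation: [-3.137, -0.014, -2.151]
force: [-0.6, 0.5, 0.1]
finger_gap: 0.0855
```

```bash
python3 settle.py 1
```

```text
t 26.7 p [0.5795 0.1799 0.1071] o [-3.137 -0.014 -2.151] q [ 0.22  0.14  1.85 -0.01  1.16  2.38] F [ 0.2  0.8 -0.3] gap 0.0853
tool z [-0.0039 -0.0142 -0.9999]
```

Released; now I'll rise straight up.

Call:
{"fn": "jog_arm", "kwargs": {"grip": [0, 0, 0, 0, 0, 0, 0], "dp": [[0, 0, -1], [0, 0, -2], [0, 0, -2], [0, 0, -2], [0, 0, -2], [0, 0, -2], [0, 0, 0]], "turn": [0, 0, 0, 0, 0, 0, 0]}}

```text
clock: 27.58
tool_pos: [0.5814, 0.182, 0.2289]
orientation: [-3.132, -0.009, -2.151]
force: [0.2, -0.4, -0.5]
finger_gap: 0.0854
```

```bash
python3 settle.py 2;python3 - <<'E'
from h import *
c=viewer.read_camera("wrist");cv2.imwrite("pics/w11.png",c["img"]);np.save("w11.npy",c,allow_pickle=True)
c=viewer.read_camera("scene");np.save("s11.npy",c,allow_pickle=True)
cv2.imwrite("pics/s11.png",cv2.resize(c["img"][140:260,320:440],None,fx=5,fy=5,interpolation=cv2.INTER_CUBIC))
E
```

```text
t 27.625 p [0.5808 0.1819 0.2274] o [-3.134 -0.011 -2.151] q [ 0.22  0.04  1.75 -0.01  1.36  2.37] F [-1.5 -0.8 -0.6] gap 0.0851
t 27.675 p [0.5801 0.1817 0.226 ] o [-3.136 -0.012 -2.151] q [ 0.22  0.04  1.75 -0.01  1.36  2.37] F [-0.3 -0.1  0.5] gap 0.0856
tool z [-0.0018 -0.0137 -0.9999]
```

View pics/w11.png

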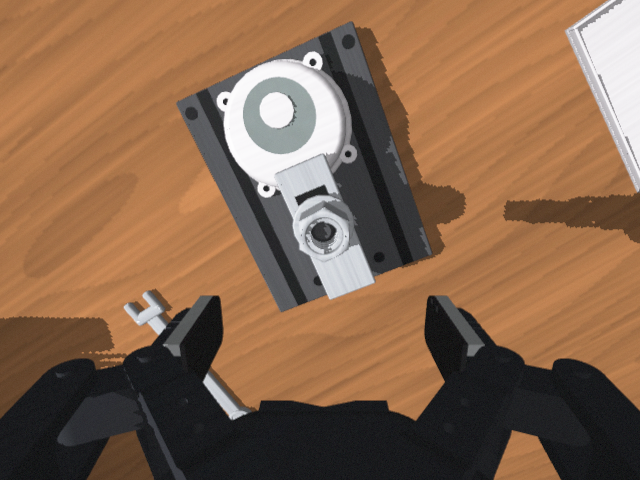

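View pics/s11.png

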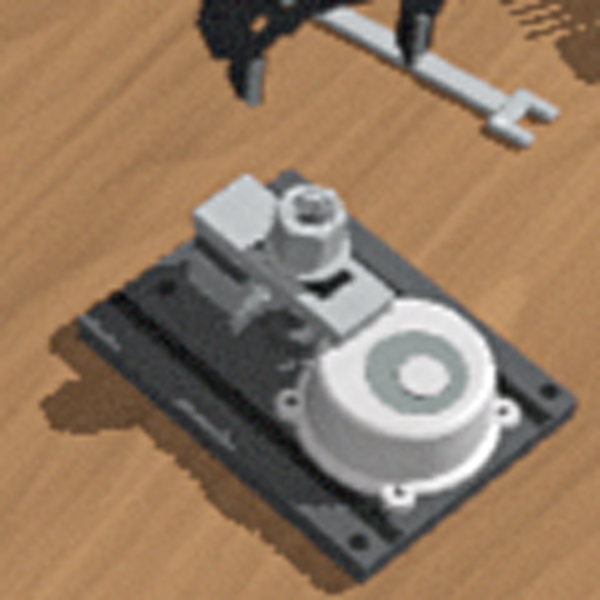

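Run:
```python
from h import *
c=np.load("w11.npy",allow_pickle=True).item();s=np.load("s11.npy",allow_pickle=True).item()
print(tri(ray(c,(322.8,232.5)),ray(s,(313/5+320-.4,205/5+140-.4))))
st();env.job_done()
```

```text
(array([0.58528859, 0.17760551, 0.13718128]), np.float64(0.000765683434071989))
t 27.775 p [0.5795 0.1815 0.2243] o [-3.137 -0.014 -2.151] q [ 0.22  0.04  1.75 -0.01  1.36  2.37] F [-0.8 -0.1 -0.3] gap 0.0857
the job is handed in; nothing more can be done
```

The collar nut is on the stud's thread, released and standing upright, with the arm clear above it. I handed the job in at about 27.8 s; no verdict is reported.

- **Starting the thread:** I set the nut collar down over the stud and backed it off about 1.2 rad. The push was mostly 5 to 7 N, a little above the recommended 3 to 6 N, with up to about 10 N at first contact. It dropped about 4 mm, and I stopped the turn within about half a second and held for 0.5 s.
- **Running on:** I turned it clockwise about 0.25 rad, held again, then regripped half a turn back. I then ran it on a further 3.8 rad.
- **Descent:** the tool came down about 6 mm from the drop, in step with the 1.6 mm per radian thread. That puts the underside about 22 mm below the tip.
- **Last checks:** the gripper is fully open at 85 mm and the wrist force is near zero. The wrist and scene pictures show the nut square on the stud.
- **Disagreement:** triangulating the nut's top from the final two pictures gave z = 0.137 m. The tool heights predict about 0.133 m. By the camera figure the underside is about 18 mm below the tip, short of the required 19 mm. I trusted the tool heights, because the cameras had read several mm off elsewhere.
- **Not proved:** the underside at the drop, about 16 to 17 mm below the tip, comes from tool height only. I did not check it separately.
- **Bystanders:** I never moved near them. I did not measure their positions at the end.

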